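# Put the balance's calibration weights back in their graded block

## Task

The balance check is finished: put the four loose steel knob weights back into the wooden storage block, lined up by size, each standing upright and fully down in the well that fits it, the largest weight in the widest well and so on to the smallest. Do not knock any weight over, and leave the black-capped vial that stands beside them where it is.

Things in the scene. Friction and masses are not known exactly. Their poses are not given: they have to be found in the camera images.
- weight_500: The largest of four polished steel knob weights (500 g): an upright plain cylinder 40 mm across with a grip knob on top, 62 mm high over all. The body reaches up to 44 mm, then comes a narrow neck, and the knob, 31 mm across, reaches from 49 mm to the top. Origin at the centre of its underside, z up along its axis; it starts standing on the worktop.
- weight_200: The second largest steel knob weight (200 g): an upright plain cylinder 31 mm across with a grip knob on top, 44 mm high over all. The body reaches up to 29 mm, then comes a narrow neck, and the knob, 24 mm across, reaches from 33 mm to the top. Origin at the centre of its underside, z up along its axis; it starts standing on the worktop.
- weight_100: The third largest steel knob weight (100 g): an upright plain cylinder 24 mm across with a grip knob on top, 36 mm high over all. The body reaches up to 23 mm, then comes a narrow neck, and the knob, 18.4 mm across, reaches from 26.5 mm to the top. Origin at the centre of its underside, z up along its axis; it starts standing on the worktop.
- weight_50: The smallest steel knob weight (50 g): an upright plain cylinder 17 mm across with a grip knob on top, 31 mm high over all. The body reaches up to 19.5 mm, then comes a narrow neck, and the knob, 14 mm across, reaches from 22.5 mm to the top. Origin at the centre of its underside, z up along its axis; it starts standing on the worktop.
- weight_block: Fixed wooden block 64 x 188 mm, 25 mm high, turned differently each time; origin on the worktop, z up. Four round wells in a row on its y axis (x = 0): y = +67 mm widest (500 g), +14.5 (200 g), -30 (100 g), -67.5 narrowest (50 g). Well floors are 11 mm above the worktop; each well is 6 mm wider than its weight, and its mouth is a steep cone, 5 mm wider all round, that guides the weight in.
- vial_2: Bystander beside the weights: small glass vial with a black screw cap, 24 mm across, 52 mm high, loose and light (22 g). Origin at the centre of its underside, z up.
- glass_corner (a point): Front lower corner of the upright clear glass panel (6 mm thick, 0.64 m high, along x) that closes the left side of this worktop; a like panel of the next bench stands 0.15 m farther left (+y). The work lies to the right of both: swing the arm across in front of the benches, drawn in, not through the glass, and keep the wrist clear of it.
There are look-alikes about, which are no part of the job. Leave any blue look-alike of the weight_100 alone.

How it is judged:
By the outcome, as a careful person would: the job done as asked, in the order asked, and still so for the second after the job is handed in, with the robot touching nothing.
It also fails if it takes over 96 s, if anything falls off the work surface, if the arm or the gripper's body presses on something with over 40 N, if the wrist force passes 120 N, or if a joint passes its speed limit or range.

## Robot

A 6-joint arm with a two-finger parallel gripper is mounted at the origin on a cart in front of the work surface, level with it; the furniture and walls round the work are solid. World frame = base frame: x ahead of the robot, y to its left, z up, the work surface at z = 0. Lengths are in m, angles in rad, forces in N, time in s.
With the tool pointing down it reaches from about 0.35 to 0.85 m from the base axis. Payload 8.1 kg.
Tool frame: the origin (TCP) lies on the centre line of the jaws, within the pads' length; the fingertips stand 14 mm ahead of it and the grasp point (between the pads) lies 5 mm behind it; z points along the fingers, y is the direction in which the jaws open and shut (so a half turn about z gives the same grasp; the last joint's range is limited). The gripper opens to 85 mm and grips with 20 to 120 N. Pads are 22 mm wide; open, the fingers measure 114 mm over their backs; the gripper's body (76 mm by 85 mm) begins 54 mm behind the grasp point. The pads swing forward as they close: fully open they stand 13 mm farther back than shut.
Start: joints at [-1.259, 0.13, 1.488, -0, 1.523, -0.085], TCP at [0.232, -0.553, 0.245] pointing down, gripper open.
Joint ranges: [-2.96, 2.96], [-0.89, 2.26], [0.02, 2.5], [-1.34, 4.48], [0, 2.73], [-2.66, 2.66]. Speed limits (rad/s): [2.39, 2.39, 2.79, 3.14, 3.14, 3.14].

## Interface

Orientations are given as [roll, pitch, yaw] about the fixed x, y, z axes, in that order (R = Rz(yaw) Ry(pitch) Rx(roll)).
In Python, from rig import env gives the robot as it stands.
- The arm moves only by the tool move_arm, never from a script. Its argument "deltas" is a list of rows, each an object with "hand": the opening, from 0 (shut) to 1 (fully open); "linear": the shift along the tool's x, y, z in m, a list of three; "delta_rot": the turn, a rotation vector about the tool's x, y, z in degrees, a list of three. In form: [{"hand": hand, "linear": [dx, dy, dz], "delta_rot": [rx, ry, rz]}, ...]. A call has 1 to 5 rows; each row shifts and turns the pose as measured when the row begins, along the tool's axes as they then stand; what a row does not reach is not made up. A row lasts 1/12 s, in which the tool goes at most 41.7 mm and 7.16 degrees, less where a joint would pass 70% of its speed; a pose out of reach is approached as far as the arm can. A call is refused whole if a number of a shift passes 0.0417 or a number of a turn 7.16, either way. A call with a gripper value outside its range is refused whole. The fingers move at their own pace and stop on an object; "force" is the grip in N (left out, the last holds). Time passes only in rows, so rows that do not move let the fingers close. It gives the time, the measured TCP pose, the force and the opening at its end, in the units of the state.
- env.sense(): the state, without advancing time (a new reading comes with each control period).
- env.read_camera(name): name is "scene" or "top" or "wrist"; returns the picture (400x640x3 uint8, red, green, blue); there is no depth.
- env.camera_model(name): a dict with "camera_matrix" (3x3 intrinsics, pixels), "rvec" (rotation vector, rad) and "tvec" (3), from world to camera coordinates, as OpenCV has them. Camera axes: x right, y down, z forward; pixel columns grow to the right and rows downward; lengths in m; the calibration is good to about 2 mm. A picture is of the moment at which its call begins: read the wrist's pose just before it. camera_model takes no time and is no camera call; for the wrist camera it gives the pose at the moment of the call.
- env.close_job(): hands the job in, once; it reports no verdict.
Trained networks look in the newest picture that a camera, given by its name, has taken for a name from the list of things; names that differ only in an ending like _2 or _b are one class to them, and where a whole thing is asked for, a point or a joint stands for the part that bears it (a point fixed in the world has none). Each returns a list of dicts, best first, with "confidence" (0 to 1); they miss things now and then, are a little off and sometimes report something else, mostly with a low value. They report only what shows in the picture. A call takes as long as a camera call. They do not tell look-alikes from the thing itself.
- env.search_frame(label, camera): "centre" ([column, row] in pixels, amid what is visible of it).
- env.pinpoint(label, camera): "centre" ([column, row] in pixels: a listed point, or the origin of a listed thing).
The state is a dict: "time": time; "joints": joint angles; "qd": joint speeds; "joint_efforts": joint torques, N m; "tool_pos": TCP position; "orientation": TCP orientation; "force": force on the tool from outside, world axes, zero at the start; "wrist_torque": the same for the moment, N m; "finger_gap": opening from 0.0 (shut) to 1.0 (fully open).
Only numpy, scipy, OpenCV 4.12 (cv2) and the standard library are available. Lean on these libraries where they do the work, as an engineer would, in place of code of your own. Each camera call takes 0.05 s, during which the arm holds its last target. There are 200 camera calls.

## Working session

There is one attempt and no reset: what is moved stays moved. The work goes in short steps, Python scripts to look and compute and a tool call to move; the robot and the scene stay as the last step left them, time stands still between calls to the robot, and variables do not carry over. Pictures are saved under pics/ and viewed, about 12 in all and at most 16, crops included, and the job is handed in when it is done.

Besides the shell and the picture viewer there is one more tool, called after "Emit:" by a JSON object that holds its "method" and its "body". move_arm: Moves the arm, as the interface text tells. Its arguments: {"type":"object","properties":{"deltas":{"type":"array"},"force":{"type":"number"}},"required":["deltas"]}

```bash
mkdir -p pics; cat > h.py <<'E'
import numpy as np, cv2
from rig import env
from scipy.spatial.transform import Rotation as R
def model(c):
    m=env.camera_model(c); return np.array(m["camera_matrix"],float),np.array(m["rvec"],float).ravel(),np.array(m["tvec"],float).ravel()
def ray(c,px,z,m=None):
    K,r,t=m or model(c); Rm=cv2.Rodrigues(r)[0]
    d=Rm.T@np.linalg.inv(K)@np.array([px[0],px[1],1.]); o=-Rm.T@t
    return o+d*(z-o[2])/d[2]
def proj(c,P,m=None):
    K,r,t=m or model(c); return cv2.projectPoints(np.array(P,float).reshape(-1,3),r,t,K,None)[0].reshape(-1,2)
def save(c,n,im=None):
    im=env.read_camera(c) if im is None else im
    cv2.imwrite("pics/"+n,im[:,:,::-1]); return im
E
python3 - <<'E'
from h import *
print({k:np.round(v,3) for k,v in env.sense().items()})
a=save("top","a.png"); b=save("scene","b.png")
for c in("top","scene"):
    K,r,t=model(c);print(c,K[0,0],-cv2.Rodrigues(r)[0].T@t)
    for l in ["weight_500","weight_200","weight_100","weight_50","weight_block","vial_2","glass_corner"]:
        for d in env.pinpoint(l,c)[:4]: print(c,l,np.round(d["centre"],1),round(d["confidence"],2),np.round(ray(c,d["centre"],0),3))
E
```

```text
{'time': np.float64(0.0), 'joints': array([-1.259,  0.131,  1.489, -0.   ,  1.523, -0.085]), 'qd': array([ 0.   , -0.001,  0.001, -0.001,  0.001, -0.   ]), 'joint_efforts': array([ 2.0000e-03, -5.6940e+01, -5.0055e+01, -0.0000e+00,  1.5000e-02,
       -0.0000e+00]), 'tool_pos': array([ 0.232, -0.553,  0.244]), 'orientation': array([-3.14 , -0.   ,  0.397]), 'force': array([ 0.506, -0.465,  0.355]), 'wrist_torque': array([-0.008, -0.015,  0.014]), 'finger_gap': np.float64(1.004)}
top 420.1320139080545 [ 0.37103708 -0.27942173  1.03728543]
top weight_500 [350.4 253.9] 0.68 [ 0.497 -0.367  0.   ]
top weight_500 [361.7 216.8] 0.61 [ 0.591 -0.396  0.   ]
top weight_500 [404.3 255.5] 0.53 [ 0.495 -0.5    0.   ]
top weight_500 [375.5 239.4] 0.5 [ 0.534 -0.429  0.   ]
top weight_200 [350.4 253.9] 0.68 [ 0.497 -0.367  0.   ]
top weight_200 [361.7 216.8] 0.61 [ 0.591 -0.396  0.   ]
top weight_200 [404.3 255.5] 0.53 [ 0.495 -0.5    0.   ]
top weight_200 [375.5 239.4] 0.5 [ 0.534 -0.429  0.   ]
top weight_100 [350.4 253.9] 0.68 [ 0.497 -0.367  0.   ]
top weight_100 [361.7 216.8] 0.61 [ 0.591 -0.
[... 934 characters left out ...]
ne weight_200 [376.1 180.9] 0.55 [ 0.536 -0.418  0.   ]
scene weight_100 [349.6 176.3] 0.68 [ 0.586 -0.386  0.   ]
scene weight_100 [375.7 202.1] 0.63 [ 0.497 -0.369 -0.   ]
scene weight_100 [410.7 173.3] 0.58 [ 0.496 -0.493  0.   ]
scene weight_100 [376.1 180.9] 0.55 [ 0.536 -0.418  0.   ]
scene weight_50 [349.6 176.3] 0.68 [ 0.586 -0.386  0.   ]
scene weight_50 [375.7 202.1] 0.63 [ 0.497 -0.369 -0.   ]
scene weight_50 [410.7 173.3] 0.58 [ 0.496 -0.493  0.   ]
scene weight_50 [376.1 180.9] 0.55 [ 0.536 -0.418  0.   ]
scene weight_block [297.7 209.8] 0.82 [ 0.597 -0.236  0.   ]
scene vial_2 [378.  157.3] 0.64 [ 0.581 -0.48   0.   ]
scene glass_corner [255.1 309.3] 0.96 [ 0.488 -0.029  0.   ]
```

```bash
ls . pics
```

```text
.:
h.py
pics

pics:
a.png
b.png
```

```bash
python3 - <<'E'
import cv2,numpy as np
a=cv2.imread("pics/a.png")[170:290,260:440];b=cv2.imread("pics/b.png")
cv2.imwrite("pics/a2.png",cv2.resize(a,None,fx=4.4,fy=4.4,interpolation=cv2.INTER_CUBIC))
E
```

```text
(no output)
```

View pics/a2.png

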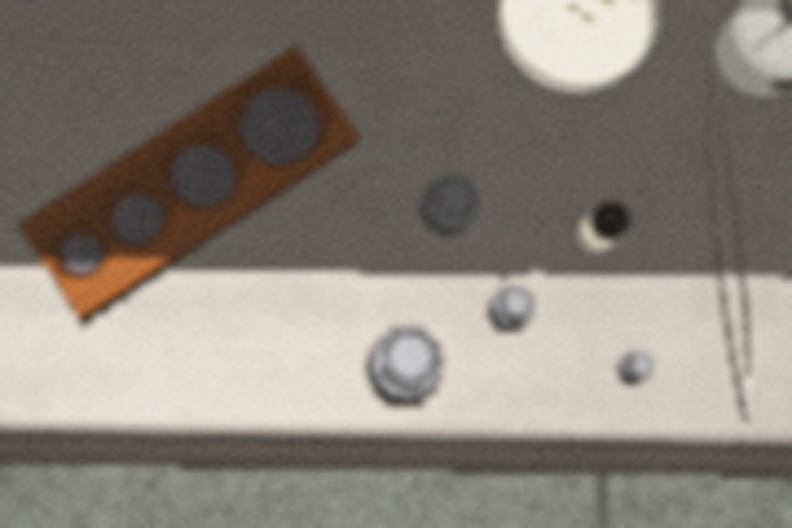

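View pics/b.png

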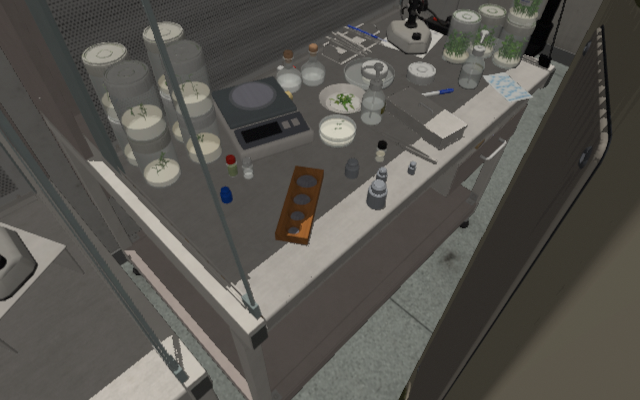

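The look-alikes are the four steel bodies and one blue knob weight at scene px (226,195), to be left alone. By size in the top view (full-image px):

| Thing | Top px |
|---|---|
| 500 | (350,254) |
| 200 (in shade) | (362,217) |
| 100 | (375,239) |
| 50 | (404,255) |
| Vial | (394,222) |

The block's widest well is at the far right end.

Next I check the whole top view for obstacles and fit the block.

```bash
python3 - <<'E'
from h import *
m=model("top"); a=cv2.imread("pics/a.png")
# well centres in top view crop px -> full, at block top z=.025
W={n:(260+x/4.4,170+y/4.4) for n,(x,y) in dict(w500=(281,126),w200=(204,176),w100=(137,218),w50=(82,255)).items()}
P={n:ray("top",p,.025,m) for n,p in W.items()}
for n in P: print(n,np.round(P[n],3))
d=P["w500"]-P["w50"]; print(np.linalg.norm(d),np.degrees(np.arctan2(d[1],d[0])))
cor=[ray("top",(260+x/4.4,170+y/4.4),.025,m) for x,y in((297,45),(358,137),(83,322),(20,226))]
print(np.round(cor,3),np.round(np.mean(cor,0),3))
E
```

```text
w500 [ 0.63  -0.299  0.025]
w200 [ 0.601 -0.256  0.025]
w100 [ 0.576 -0.219  0.025]
w50 [ 0.555 -0.189  0.025]
0.1334274813463028 -55.4432669369567
[[ 0.678 -0.308  0.025]
 [ 0.625 -0.343  0.025]
 [ 0.517 -0.191  0.025]
 [ 0.571 -0.154  0.025]] [ 0.598 -0.249  0.025]
```

View pics/a.png

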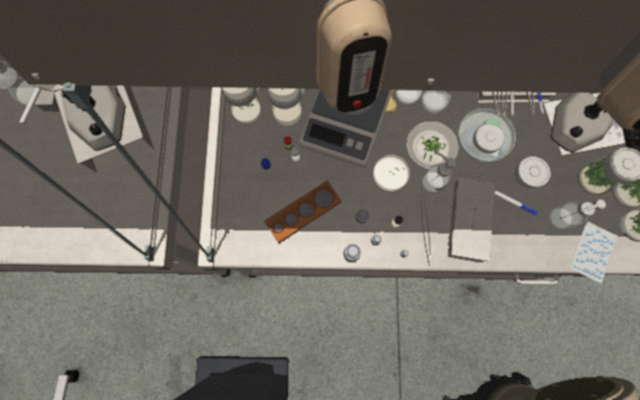

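```bash
python3 - <<'E'
from h import *
K,r,t=model("scene"); Rm=cv2.Rodrigues(r)[0]; o=-Rm.T@t
for px in((0,0),(200,0),(320,0),(420,0),(639,0)):
    d=Rm.T@np.linalg.inv(K)@np.array([*px,1.]); print(px,[np.round(o+d*(X-o[0])/d[0],2) for X in(.5,.6,.7,.8,1)])
for h in(.4,.5,.6): print(h,ray("top",(320,88),h),ray("top",(355,110),h))
save("wrist","w0.png")
E
```

```text
(0, 0) [array([0.5 , 0.09, 0.56]), array([0.6 , 0.08, 0.53]), array([0.7 , 0.06, 0.49]), array([0.8 , 0.05, 0.45]), array([1.  , 0.01, 0.38])]
(200, 0) [array([ 0.5 , -0.04,  0.52]), array([ 0.6 , -0.1 ,  0.47]), array([ 0.7 , -0.16,  0.42]), array([ 0.8 , -0.22,  0.37]), array([ 1.  , -0.34,  0.27])]
(320, 0) [array([ 0.5 , -0.18,  0.48]), array([ 0.6 , -0.29,  0.42]), array([ 0.7 , -0.39,  0.35]), array([ 0.8 , -0.5 ,  0.29]), array([ 1.  , -0.71,  0.16])]
(420, 0) [array([ 0.5 , -0.39,  0.42]), array([ 0.6 , -0.56,  0.34]), array([ 0.7 , -0.73,  0.25]), array([ 0.8 , -0.9 ,  0.17]), array([ 1.  , -1.24,  0.  ])]
(639, 0) [array([ 0.5 , -2.31, -0.16]), array([ 0.6 , -3.1 , -0.43]), array([ 0.7, -3.9, -0.7]), array([ 0.8 , -4.69, -0.97]), array([ 1.  , -6.27, -1.51])]
0.4 [ 0.72516181 -0.28362184  0.4       ] [ 0.6859778  -0.34182156  0.4       ]
0.5 [ 0.66959413 -0.28296278  0.5       ] [ 0.6365587  -0.33203006  0.5       ]
0.6 [ 0.61402645 -0.28230371  0.6       ] [ 0.5871396  -0.32223855  0.6       ]
```

View pics/w0.png

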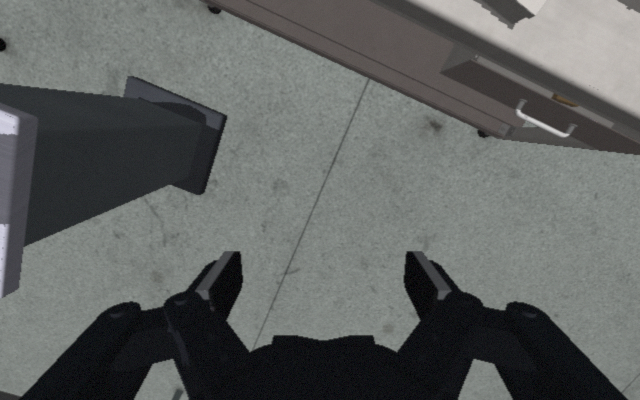

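Wrist view: only the floor and the bench front, with the fingers at the bottom, (235,265) and (410,265). Next a small planner that prints the row numbers for a target.

```bash
cat >> h.py <<'E'
def plan(p,yaw=124.8,n=None,step=.038):
    "rows (tool axes) from the measured pose to world p, straight line"
    s=env.sense(); P=np.array(s["tool_pos"],float); Q=R.from_euler("xyz",s["orientation"]); T=R.from_euler("ZX",[np.radians(yaw),np.pi])
    rv=(Q.inv()*T).as_rotvec(); d=np.array(p)-P
    n=n or int(np.ceil(max(np.linalg.norm(d)/step,np.degrees(np.linalg.norm(rv))/7)))
    print("from",np.round(P,4),"rv",np.round(np.degrees(rv),1),"n",n)
    for i in range(n):
        q=Q*R.from_rotvec(rv*i/n); print(np.round(q.inv().apply(d/n),4).tolist(),np.round(np.degrees(rv/n),2).tolist())
def stat():
    s=env.sense(); print({k:np.round(s[k],4).tolist() for k in("time","tool_pos","orientation","force","finger_gap")})
E
python3 - <<'E'
from h import *
plan([.49,-.37,.2])
K,r,t=model("wrist");Rm=cv2.Rodrigues(r)[0]; s=env.sense();Q=R.from_euler("xyz",s["orientation"])
print(Q.inv().apply(-Rm.T@t-s["tool_pos"]),Q.inv().as_matrix()@Rm.T,K)
E
```

```text
from [ 0.2319 -0.5534  0.2453] rv [   0.     0.  -102.1] n 15
[0.0206, -0.0046, 0.003] [0.0, 0.0, -6.8]
[0.021, -0.0022, 0.003] [0.0, 0.0, -6.8]
[0.0211, 0.0003, 0.003] [0.0, 0.0, -6.8]
[0.0209, 0.0028, 0.003] [0.0, 0.0, -6.8]
[0.0204, 0.0053, 0.003] [0.0, 0.0, -6.8]
[0.0197, 0.0077, 0.003] [0.0, 0.0, -6.8]
[0.0186, 0.01, 0.003] [0.0, 0.0, -6.8]
[0.0173, 0.0121, 0.003] [0.0, 0.0, -6.8]
[0.0157, 0.0141, 0.003] [0.0, 0.0, -6.8]
[0.014, 0.0158, 0.003] [0.0, 0.0, -6.8]
[0.012, 0.0174, 0.003] [0.0, 0.0, -6.8]
[0.0098, 0.0187, 0.003] [0.0, 0.0, -6.8]
[0.0076, 0.0197, 0.003] [0.0, 0.0, -6.8]
[0.0052, 0.0205, 0.003] [0.0, 0.0, -6.8]
[0.0027, 0.0209, 0.003] [0.0, 0.0, -6.8]
[ 0.07379181  0.00064039 -0.1277361 ] [[ 3.88774877e-04 -9.56944626e-01 -2.90270273e-01]
 [ 9.99999913e-01  3.28429261e-04  2.56609904e-04]
 [-1.50228217e-04 -2.90270348e-01  9.56944671e-01]] [[276.73714269   0.         322.8789362 ]
 [  0.         276.73714269 202.62802378]
 [  0.           0.           1.        ]]
```

Emit:
{"method": "move_arm", "body": {"deltas": [{"hand":1,"linear":[0.0206,-0.0046,0.003],"delta_rot":[0,0,-6.8]},{"hand":1,"linear":[0.021,-0.0022,0.003],"delta_rot":[0,0,-6.8]},{"hand":1,"linear":[0.021,0.0003,0.003],"delta_rot":[0,0,-6.8]},{"hand":1,"linear":[0.021,0.0028,0.003],"delta_rot":[0,0,-6.8]},{"hand":1,"linear":[0.0204,0.0053,0.003],"delta_rot":[0,0,-6.8]}]}}

```text
time: 1.27
tool_pos: [0.3167, -0.4931, 0.2307]
orientation: [3.14, 0.003, 1.004]
force: [-0.1, 0.2, 0.0]
finger_gap: 1.001
```

Emit:
{"method": "move_arm", "body": {"deltas": [{"hand":1,"linear":[0.0197,0.0077,0.003],"delta_rot":[0,0,-6.8]},{"hand":1,"linear":[0.0186,0.01,0.003],"delta_rot":[0,0,-6.8]},{"hand":1,"linear":[0.0173,0.0121,0.003],"delta_rot":[0,0,-6.8]},{"hand":1,"linear":[0.0157,0.0141,0.003],"delta_rot":[0,0,-6.8]},{"hand":1,"linear":[0.014,0.0158,0.003],"delta_rot":[0,0,-6.8]}]}}

```text
time: 1.68
tool_pos: [0.4051, -0.4266, 0.2151]
orientation: [-3.141, 0.004, 1.628]
force: [-0.3, -0.2, -0.0]
finger_gap: 0.997
```

Emit:
{"method": "move_arm", "body": {"deltas": [{"hand":1,"linear":[0.012,0.0174,0.003],"delta_rot":[0,0,-6.8]},{"hand":1,"linear":[0.0098,0.0187,0.003],"delta_rot":[0,0,-6.8]},{"hand":1,"linear":[0.0076,0.0197,0.003],"delta_rot":[0,0,-6.8]},{"hand":1,"linear":[0.0052,0.0205,0.003],"delta_rot":[0,0,-6.8]},{"hand":1,"linear":[0.0027,0.0209,0.003],"delta_rot":[0,0,-6.8]}]}}

```text
time: 2.1
tool_pos: [0.4918, -0.3572, 0.1995]
orientation: [-3.139, 0.004, 2.252]
force: [0.6, -0.3, 0.7]
finger_gap: 1.001
```

```bash
python3 - <<'E'
from h import *
stat(); m=model("wrist"); save("wrist","w1.png"); stat()
for l in ["weight_500","weight_block","vial_2"]:
    for d in env.pinpoint(l,"wrist")[:5]: print(l,np.round(d["centre"],1),round(d["confidence"],2),np.round(ray("wrist",d["centre"],0,m),4))
E
```

```text
{'time': 2.1, 'tool_pos': [0.4918, -0.3572, 0.1995], 'orientation': [-3.1392, 0.004, 2.2518], 'force': [0.6449, -0.3345, 0.6873], 'finger_gap': 1.0012}
{'time': 2.15, 'tool_pos': [0.4943, -0.3542, 0.1987], 'orientation': [-3.1413, 0.003, 2.2634], 'force': [0.1522, 3.5973, -0.0337], 'finger_gap': 1.003}
weight_500 [361.9 250.4] 0.87 [ 0.5887 -0.397   0.    ]
weight_500 [323.  190.2] 0.83 [ 0.4981 -0.3661  0.    ]
weight_500 [310.8 239. ] 0.82 [ 0.5268 -0.4264  0.    ]
weight_500 [583.5 171.8] 0.75 [ 0.7251 -0.1526  0.    ]
weight_500 [260.  264.6] 0.73 [ 0.4975 -0.4981  0.    ]
vial_2 [315.6 283.7] 0.98 [ 0.573  -0.4743  0.    ]
```

View pics/w1.png

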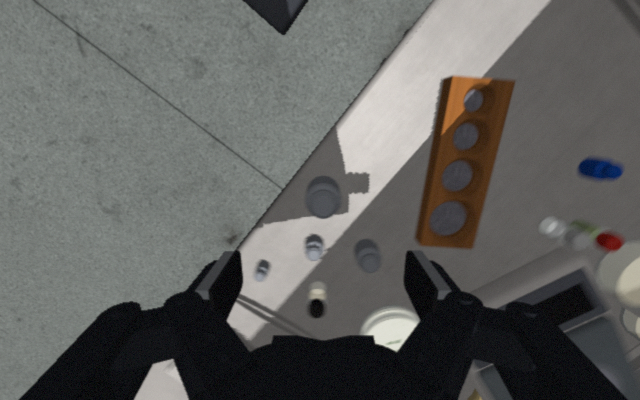

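The wrist view shows the 500 at (323,192), the 100 at (314,246), the 200 at (367,255), the 50 at (261,269), the vial at (317,298), the blue look-alike at (600,168), and the block with its wide well near (450,217). Next: fit the block pose by its silhouette in a settled wrist image and in the top view.

```bash
cat >> h.py <<'E'
from scipy.optimize import minimize
def blockfit(im,m,x0):
    hsv=cv2.cvtColor(im,cv2.COLOR_RGB2HSV); k=((hsv[...,0]<18)&(hsv[...,1]>110)&(hsv[...,2]>40)).astype(np.uint8)
    k=cv2.morphologyEx(k,cv2.MORPH_OPEN,np.ones((2,2)))
    def sil(x):
        a=np.radians(x[2]); C=np.array([[u*.032,v*.094,w] for u in(-1,1) for v in(-1,1) for w in(0,.025)])
        c,s=np.cos(a),np.sin(a); C=np.c_[x[0]+c*C[:,0]-s*C[:,1],x[1]+s*C[:,0]+c*C[:,1],C[:,2]]
        h=cv2.convexHull(proj(None,C,m).astype(np.float32)); return h
    near=np.zeros_like(k); cv2.fillConvexPoly(near,sil(x0).astype(int),1); near=cv2.dilate(near,np.ones((15,15)))
    cs,_=cv2.findContours(k*near,cv2.RETR_EXTERNAL,cv2.CHAIN_APPROX_NONE); h=cv2.convexHull(max(cs,key=cv2.contourArea)).astype(np.float32)
    A=cv2.contourArea(h)
    def cost(x):
        g=sil(x); i=cv2.intersectConvexConvex(g,h)[0]; return 1-i/(A+cv2.contourArea(g)-i)
    r=min((minimize(cost,np.array(x0)+d,method="Nelder-Mead",options=dict(initial_simplex=np.array(x0)+d+np.array([[0,0,0],[.006,0,0],[0,.006,0],[0,0,4]]))) for d in ([0,0,0],[.003,.003,2],[-.003,0,-2])),key=lambda r:r.fun)
    return r.x,r.fun
E
python3 - <<'E'
from h import *
stat(); m=model("wrist"); im=env.read_camera("wrist"); save("","w2.png",im); stat()
for l in ["weight_500","vial_2"]:
    for d in env.pinpoint(l,"wrist")[:6]: print(l,np.round(d["centre"],1),round(d["confidence"],2),np.round(ray("wrist",d["centre"],0,m),4))
x0=[.597,-.247,34.8]
x0=[.597,-.247,-145.2+0]
print(blockfit(im,m,x0)); t=cv2.imread("pics/a.png")[:,:,::-1].copy(); print(blockfit(t,model("top"),x0))
t=cv2.imread("pics/b.png")[:,:,::-1].copy(); print(blockfit(t,model("scene"),x0))
E
```

```text
{'time': 2.3, 'tool_pos': [0.4911, -0.3576, 0.1994], 'orientation': [-3.1387, 0.0035, 2.2451], 'force': [-0.4388, -0.4757, 0.4457], 'finger_gap': 0.9993}
{'time': 2.35, 'tool_pos': [0.4907, -0.3582, 0.1997], 'orientation': [-3.1387, 0.004, 2.2439], 'force': [0.7311, 0.3217, 0.476], 'finger_gap': 1.0045}
weight_500 [313.8 243.5] 0.94 [ 0.5325 -0.4296  0.    ]
weight_500 [585.1 167.4] 0.93 [ 0.7225 -0.1503  0.    ]
weight_500 [321.3 190. ] 0.77 [ 0.4955 -0.3676  0.    ]
weight_500 [365.6 250.9] 0.73 [ 0.5918 -0.3956  0.    ]
vial_2 [318.3 283.9] 0.64 [ 0.5744 -0.4731  0.    ]
(array([   0.60097535,   -0.24835543, -145.16229109]), np.float64(0.0405353471064952))
(array([   0.59981061,   -0.24919534, -144.94945069]), np.float64(0.07446934585030263))
(array([   0.59833963,   -0.24847423, -145.07552909]), np.float64(0.049204227618082075))
```

```bash
python3 - <<'E'
from h import *
plan([.4965,-.367,.037],125,6)
E
```

```text
from [ 0.4904 -0.3587  0.1998] rv [-0.1  0.2  3.5] n 6
[-0.0016, 0.0, 0.0271] [-0.02, 0.04, 0.59]
[-0.0016, 0.0, 0.0271] [-0.02, 0.04, 0.59]
[-0.0016, 0.0, 0.0271] [-0.02, 0.04, 0.59]
[-0.0017, 0.0, 0.0271] [-0.02, 0.04, 0.59]
[-0.0017, 0.0, 0.0271] [-0.02, 0.04, 0.59]
[-0.0017, 0.0, 0.0271] [-0.02, 0.04, 0.59]
```

Emit:
{"method": "move_arm", "body": {"deltas": [{"hand":1,"linear":[-0.005,0,0.027],"delta_rot":[0,0,1.8]},{"hand":1,"linear":[-0.005,0,0.027],"delta_rot":[0,0,1.7]},{"hand":1,"linear":[0,0,0.026],"delta_rot":[0,0,0]},{"hand":1,"linear":[0,0,0],"delta_rot":[0,0,0]}]}}

```text
time: 2.78
tool_pos: [0.4961, -0.3727, 0.1223]
orientation: [-3.141, 0.013, 2.169]
force: [-0.9, 1.1, -1.7]
finger_gap: 0.997
```

```bash
python3 - <<'E'
from h import *
stat(); m=model("wrist"); im=env.read_camera("wrist"); save("","w3.png",im); stat()
for d in env.pinpoint("weight_500","wrist")[:6]: print(np.round(d["centre"],1),round(d["confidence"],2),np.round(ray("wrist",d["centre"],0,m),4))
plan([.4965,-.367,.037],125,3)
E
```

```text
{'time': 2.7833, 'tool_pos': [0.4961, -0.3727, 0.1223], 'orientation': [-3.1408, 0.0133, 2.1694], 'force': [-0.8549, 1.0508, -1.667], 'finger_gap': 0.9966}
{'time': 2.8333, 'tool_pos': [0.497, -0.3736, 0.1252], 'orientation': [-3.1414, 0.0161, 2.1694], 'force': [-0.1527, -0.1538, 1.0588], 'finger_gap': 0.9956}
[257.8 291.5] 0.91 [ 0.4969 -0.496   0.    ]
[323.1 259.2] 0.86 [ 0.5322 -0.4257  0.    ]
[325.3 196.7] 0.73 [ 0.4968 -0.3702  0.    ]
[386.3 265.6] 0.66 [ 0.5894 -0.3955  0.    ]
from [ 0.4983 -0.3743  0.1277] rv [ 0.   1.1 -0.7] n 3
[0.0029, 0.0009, 0.0302] [0.01, 0.37, -0.22]
[0.0027, 0.0009, 0.0302] [0.01, 0.37, -0.22]
[0.0025, 0.0009, 0.0302] [0.01, 0.37, -0.22]
```

View pics/w3.png

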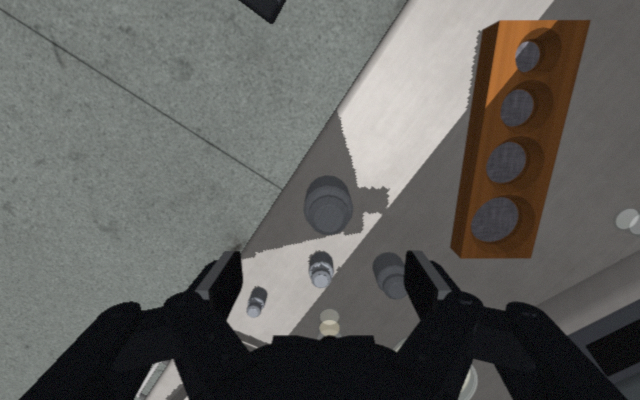

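The 500 is at (328,205), ahead of the pads, with its neighbours clear of the fingers. Descending gently.

Emit:
{"method": "move_arm", "body": {"deltas": [{"hand":1,"linear":[0.003,0.001,0.028],"delta_rot":[0,0.6,-0.3]},{"hand":1,"linear":[0.002,0,0.028],"delta_rot":[0,0.5,-0.3]},{"hand":1,"linear":[0.001,0,0.02],"delta_rot":[0,0,0]},{"hand":1,"linear":[0,0,0.008],"delta_rot":[0,0,0]}]}}

```text
time: 3.22
tool_pos: [0.5023, -0.3771, 0.0563]
orientation: [3.136, 0.02, 2.178]
force: [0.7, 1.0, 0.3]
finger_gap: 0.999
```

```bash
python3 - <<'E'
from h import *
stat(); plan([.4967,-.368,.037],125,2)
E
```

```text
{'time': 3.2167, 'tool_pos': [0.5023, -0.3771, 0.0563], 'orientation': [3.136, 0.0201, 2.1779], 'force': [0.6775, 0.9819, 0.2905], 'finger_gap': 0.9988}
from [ 0.5023 -0.3771  0.0563] rv [ 0.3  1.1 -0.2] n 2
[0.0055, 0.0002, 0.0096] [0.16, 0.57, -0.11]
[0.0054, 0.0003, 0.0096] [0.16, 0.57, -0.11]
```

Emit:
{"method": "move_arm", "body": {"deltas": [{"hand":1,"linear":[0.008,0,0.01],"delta_rot":[0.2,0.8,-0.1]},{"hand":1,"linear":[0.006,0,0.008],"delta_rot":[0.2,0.5,0]},{"hand":1,"linear":[0.002,0,0.002],"delta_rot":[0,0,0]}]}}

```text
time: 3.47
tool_pos: [0.4943, -0.3656, 0.0392]
orientation: [-3.141, 0.0, 2.178]
force: [-0.4, 1.0, -0.0]
finger_gap: 1.001
```

```bash
python3 - <<'E'
from h import *
stat(); plan([.4967,-.368,.037],125,1)
E
```

```text
{'time': 3.4667, 'tool_pos': [0.4943, -0.3656, 0.0392], 'orientation': [-3.1407, 0.0004, 2.1784], 'force': [-0.3664, 0.9888, -0.0261], 'finger_gap': 1.0015}
from [ 0.4943 -0.3656  0.0392] rv [-0.   0.  -0.2] n 1
[-0.0033, 0.0006, 0.0022] [-0.05, 0.02, -0.18]
```

Emit:
{"method": "move_arm", "body": {"deltas": [{"hand":1,"linear":[-0.003,0,0.002],"delta_rot":[0,0,0]},{"hand":0.55,"linear":[0,0,0],"delta_rot":[0,0,0]},{"hand":0.3,"linear":[0,0,0],"delta_rot":[0,0,0]},{"hand":0.3,"linear":[0,0,0],"delta_rot":[0,0,0]},{"hand":0.3,"linear":[0,0,0],"delta_rot":[0,0,0]}], "force": 50}}

```text
time: 3.88
tool_pos: [0.4983, -0.3694, 0.0414]
orientation: [3.141, 0.006, 2.179]
force: [-1.6, 2.4, 16.8]
finger_gap: 0.452
```

```bash
python3 - <<'E'
from h import *
stat(); save("wrist","w4.png")
E
```

```text
{'time': 3.8833, 'tool_pos': [0.4983, -0.3694, 0.0414], 'orientation': [3.141, 0.0058, 2.179], 'force': [-1.5539, 2.3698, 16.7891], 'finger_gap': 0.4523}
```

View pics/w4.png

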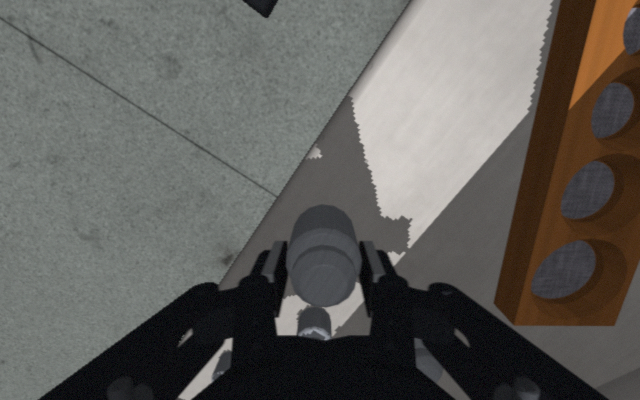

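The 500 is gripped between the pads (gap 0.45, about 38 mm), body upright at (322,260). Lifting.

Emit:
{"method": "move_arm", "body": {"deltas": [{"hand":0.3,"linear":[0,0,-0.01],"delta_rot":[0,0,0]},{"hand":0.3,"linear":[0,0,-0.02],"delta_rot":[0,0,0]},{"hand":0.3,"linear":[0,0,-0.02],"delta_rot":[0,0,0]},{"hand":0.3,"linear":[0,0,-0.01],"delta_rot":[0,0,0]}]}}

```text
time: 4.27
tool_pos: [0.4943, -0.3659, 0.0985]
orientation: [-3.139, -0.006, 2.179]
force: [0.6, -0.2, -3.6]
finger_gap: 0.445
```

```bash
python3 - <<'E'
from h import *
stat(); plan([.638,-.3036,.1],125,8)
E
```

```text
{'time': 4.2667, 'tool_pos': [0.4943, -0.3659, 0.0985], 'orientation': [-3.1392, -0.006, 2.179], 'force': [0.616, -0.1737, -3.5797], 'finger_gap': 0.4449}
from [ 0.4943 -0.3659  0.0985] rv [-0.1 -0.3 -0.2] n 8
[-0.0039, 0.0192, -0.0003] [-0.02, -0.04, -0.02]
[-0.0039, 0.0192, -0.0002] [-0.02, -0.04, -0.02]
[-0.0039, 0.0192, -0.0002] [-0.02, -0.04, -0.02]
[-0.0039, 0.0192, -0.0002] [-0.02, -0.04, -0.02]
[-0.0039, 0.0192, -0.0002] [-0.02, -0.04, -0.02]
[-0.0039, 0.0192, -0.0002] [-0.02, -0.04, -0.02]
[-0.0039, 0.0192, -0.0002] [-0.02, -0.04, -0.02]
[-0.0039, 0.0192, -0.0002] [-0.02, -0.04, -0.02]
```

Emit:
{"method": "move_arm", "body": {"deltas": [{"hand":0.3,"linear":[-0.004,0.019,0],"delta_rot":[0,0,0]},{"hand":0.3,"linear":[-0.004,0.019,0],"delta_rot":[0,0,0]},{"hand":0.3,"linear":[-0.004,0.019,0],"delta_rot":[0,0,0]},{"hand":0.3,"linear":[-0.004,0.019,0],"delta_rot":[0,0,0]},{"hand":0.3,"linear":[-0.004,0.019,0],"delta_rot":[0,0,0]}]}}

```text
time: 4.68
tool_pos: [0.5832, -0.3302, 0.102]
orientation: [-3.137, -0.004, 2.173]
force: [0.3, -0.8, -5.3]
finger_gap: 0.45
```

Emit:
{"method": "move_arm", "body": {"deltas": [{"hand":0.3,"linear":[-0.004,0.019,0],"delta_rot":[0,0,0]},{"hand":0.3,"linear":[-0.004,0.019,0],"delta_rot":[0,0,0]},{"hand":0.3,"linear":[-0.002,0.01,0],"delta_rot":[0,0,0]},{"hand":0.3,"linear":[0,0.002,0],"delta_rot":[0,0,0]}]}}

```text
time: 5.02
tool_pos: [0.6332, -0.3064, 0.0999]
orientation: [-3.136, -0.007, 2.175]
force: [-0.9, 0.7, -5.9]
finger_gap: 0.448
```

```bash
python3 - <<'E'
from h import *
stat(); plan([.638,-.3036,.1],125,1)
E
```

```text
{'time': 5.0167, 'tool_pos': [0.6332, -0.3064, 0.0999], 'orientation': [-3.1364, -0.0074, 2.1753], 'force': [-0.8653, 0.7344, -5.9177], 'finger_gap': 0.4476}
from [ 0.6332 -0.3064  0.0999] rv [-0.3 -0.4 -0.4] n 1
[-0.0004, 0.0055, -0.0001] [-0.3, -0.42, -0.36]
```

Emit:
{"method": "move_arm", "body": {"deltas": [{"hand":0.3,"linear":[0,0.005,0],"delta_rot":[-0.3,-0.4,-0.3]},{"hand":0.3,"linear":[0,0,0],"delta_rot":[0,0,0]}]}}

```text
time: 5.18
tool_pos: [0.6369, -0.303, 0.0988]
orientation: [-3.141, -0.002, 2.182]
force: [0.3, -0.2, -4.7]
finger_gap: 0.443
```

```bash
python3 - <<'E'
from h import *
stat(); m=model("wrist"); im=env.read_camera("wrist"); save("","w5.png",im); s=env.sense(); p=s["tool_pos"]
zb=p[2]-.0414 # bottom height
for d in env.pinpoint("weight_500","wrist")[:6]: print(np.round(d["centre"],1),round(d["confidence"],2),np.round(ray("wrist",d["centre"],zb,m),4))
print(blockfit(im,m,[.5997,-.2487,-145.05]))
for c in["top","scene"]:
  env.read_camera(c)
  for d in env.pinpoint("weight_500",c)[:6]: print(c,np.round(d["centre"],1),round(d["confidence"],2),np.round(ray(c,d["centre"],zb),4))
plan([.638,-.3036,.1],125,1)
E
```

```text
{'time': 5.1833, 'tool_pos': [0.6369, -0.303, 0.0988], 'orientation': [-3.1408, -0.0015, 2.1819], 'force': [0.31, -0.2102, -4.657], 'finger_gap': 0.4433}
[523.8 115.7] 0.71 [ 0.6895 -0.1743  0.0573]
[223.4 259.8] 0.67 [ 0.5918 -0.3574  0.0573]
[ 83.4 287.3] 0.67 [ 0.5216 -0.4331  0.0573]
[149.6 252.3] 0.6 [ 0.5482 -0.3811  0.0573]
[325.3 233.5] 0.59 [ 0.6375 -0.3016  0.0573]
(array([   0.60974333,   -0.26058021, -145.0496937 ]), np.float64(0.10236851071443309))
top [325.1 196.1] 0.56 [ 0.6285 -0.3016  0.0573]
top [360.  217.5] 0.47 [ 0.5771 -0.3851  0.0573]
top [376.3 240.2] 0.42 [ 0.5232 -0.4229  0.0573]
top [405.9 256.6] 0.38 [ 0.4857 -0.491   0.0573]
scene [225.2 197.8] 0.45 [ 0.6835 -0.124   0.0573]
from [ 0.6364 -0.3042  0.0994] rv [-0.1 -0.1 -0.1] n 1
[-0.0005, 0.0017, -0.0006] [-0.07, -0.07, -0.09]
```

View pics/w5.png

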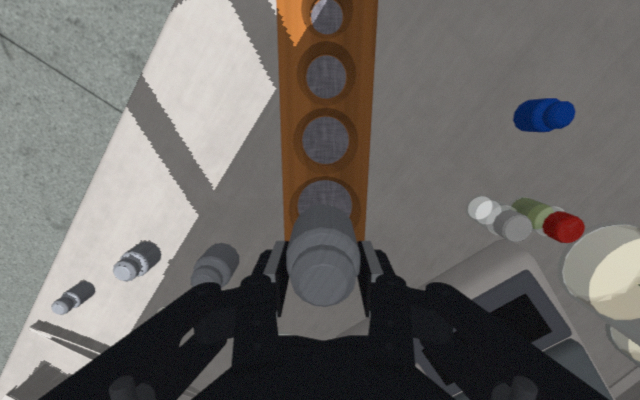

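```bash
cat >> h.py <<'E'
B=np.array([.5997,-.2487]); yb=np.array([np.cos(np.radians(-55.05)),np.sin(np.radians(-55.05))])
WELL={n:B+yb*v for n,v in {500:.067,200:.0145,100:-.03,50:-.0675}.items()}
E
python3 - <<'E'
from h import *
m=model("wrist")
for n in WELL: print(n,np.round(WELL[n],4),proj(None,[*WELL[n],.025],m),proj(None,[*WELL[n],.011],m))
plan([.638,-.3036,.1],125,1)
E
```

```text
500 [ 0.6381 -0.3036] [[325.53581539 218.22183811]] [[325.39783598 212.39643548]]
200 [ 0.608  -0.2606] [[325.71613758 149.78580082]] [[325.55698597 147.84777953]]
100 [ 0.5825 -0.2241] [[325.89194229  83.06423803]] [[325.71079295  85.46616553]]
50 [ 0.561  -0.1934] [[326.06006578  19.25786116]] [[325.85664357  26.31152151]]
from [ 0.6364 -0.3042  0.0994] rv [-0.1 -0.1 -0.1] n 1
[-0.0005, 0.0017, -0.0006] [-0.07, -0.07, -0.09]
```

```bash
python3 - <<'E'
from h import *
m=model("wrist"); im=env.read_camera("wrist"); v=im.copy()
for n,r in ((500,.023),(200,.0185),(100,.015),(50,.0115)):
    t=np.linspace(0,2*np.pi,40)
    for z,rr,c in((.025,r+.005,(0,255,0)),(.011,r,(255,255,0))):
        P=np.c_[WELL[n][0]+rr*np.cos(t),WELL[n][1]+rr*np.sin(t),0*t+z]; cv2.polylines(v,[np.round(proj(None,P,m)*8).astype(np.int32)],True,c,1,cv2.LINE_AA,3)
save("","w6.png",cv2.resize(v[0:260,230:430],None,fx=3,fy=2.3)[:598]); stat()
E
```

```text
{'time': 5.5333, 'tool_pos': [0.6365, -0.3041, 0.0994], 'orientation': [-3.1405, -0.0012, 2.1802], 'force': [-0.4435, -0.4149, -5.5481], 'finger_gap': 0.4441}
```

View pics/w6.png

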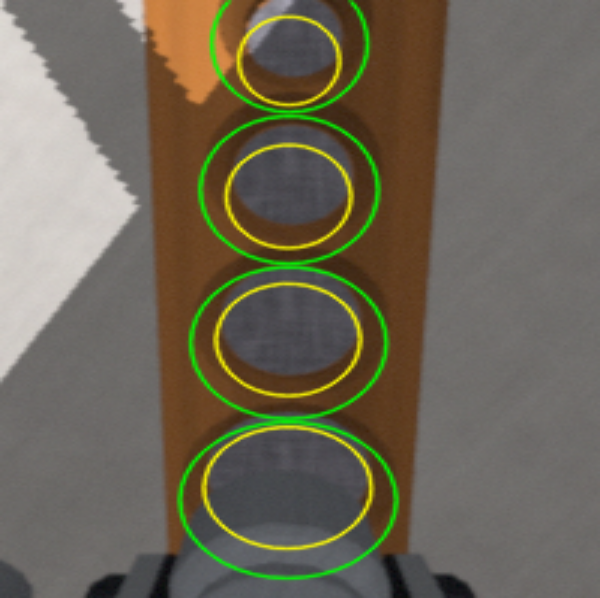

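The overlay shows every well about 8 px (5 mm) toward the small end of my prediction. The block body is therefore not centred on its origin: a 500 mouth at +67 mm would overrun ±94 mm. Shifting the wells 5 mm along −y, then lowering the 500.

```bash
sed -i 's/^WELL=/B=B-.005*yb\nWELL=/' h.py; python3 - <<'E'
from h import *
print({k:np.round(v,4) for k,v in WELL.items()}); plan([.6357,-.3002,.085],125,1)
E
```

```text
{500: array([ 0.6352, -0.2995]), 200: array([ 0.6051, -0.2565]), 100: array([ 0.5796, -0.22  ]), 50: array([ 0.5582, -0.1893])}
from [ 0.6365 -0.3041  0.0994] rv [-0.1 -0.1 -0.1] n 1
[0.0036, 0.0016, 0.0144] [-0.06, -0.07, -0.08]
```

Emit:
{"method": "move_arm", "body": {"deltas": [{"hand":0.3,"linear":[0.004,0.0015,0.008],"delta_rot":[0,0,0]},{"hand":0.3,"linear":[0,0,0.008],"delta_rot":[0,0,0]},{"hand":0.3,"linear":[0,0,0],"delta_rot":[0,0,0]}]}}

```text
time: 5.78
tool_pos: [0.6352, -0.3005, 0.0828]
orientation: [-3.141, 0.0, 2.179]
force: [-0.1, 0.9, -5.3]
finger_gap: 0.447
```

```bash
python3 - <<'E'
from h import *
stat(); plan([.6357,-.3002,.054],125,3)
E
```

```text
{'time': 5.7833, 'tool_pos': [0.6352, -0.3005, 0.0828], 'orientation': [-3.1411, 0.0002, 2.179], 'force': [-0.14, 0.8546, -5.2713], 'finger_gap': 0.447}
from [ 0.6352 -0.3005  0.0828] rv [-0.   0.  -0.2] n 3
[-0.0, 0.0002, 0.0096] [-0.01, 0.0, -0.05]
[-0.0, 0.0002, 0.0096] [-0.01, 0.0, -0.05]
[-0.0, 0.0002, 0.0096] [-0.01, 0.0, -0.05]
```

Emit:
{"method": "move_arm", "body": {"deltas": [{"hand":0.3,"linear":[0,0,0.009],"delta_rot":[0,0,0]},{"hand":0.3,"linear":[0,0,0.008],"delta_rot":[0,0,0]},{"hand":0.3,"linear":[0,0,0.006],"delta_rot":[0,0,0]},{"hand":0.3,"linear":[0,0,0.003],"delta_rot":[0,0,0]}]}}

```text
time: 6.12
tool_pos: [0.6346, -0.3001, 0.0534]
orientation: [-3.141, -0.001, 2.179]
force: [-0.0, -0.2, -5.7]
finger_gap: 0.447
```

```bash
python3 - <<'E'
from h import *
stat(); plan([.6357,-.3002,.054],125,1)
E
```

```text
{'time': 6.1167, 'tool_pos': [0.6346, -0.3001, 0.0534], 'orientation': [-3.1405, -0.0008, 2.1792], 'force': [-0.0161, -0.1536, -5.7495], 'finger_gap': 0.4474}
from [ 0.6346 -0.3001  0.0534] rv [-0.1 -0.  -0.1] n 1
[-0.0007, 0.0008, -0.0006] [-0.06, -0.05, -0.14]
```

It went in without contact, about 1 mm above the floor. Releasing.

Emit:
{"method": "move_arm", "body": {"deltas": [{"hand":0.55,"linear":[0,0,0.001],"delta_rot":[0,0,0]},{"hand":0.7,"linear":[0,0,0],"delta_rot":[0,0,0]},{"hand":0.7,"linear":[0,0,-0.005],"delta_rot":[0,0,0]},{"hand":0.7,"linear":[0,0,-0.025],"delta_rot":[0,0,0]},{"hand":0.7,"linear":[0,0,-0.03],"delta_rot":[0,0,0]}]}}

```text
time: 6.53
tool_pos: [0.6316, -0.2984, 0.1069]
orientation: [-3.136, -0.01, 2.179]
force: [-0.5, -0.4, -0.3]
finger_gap: 0.699
```

```bash
python3 - <<'E'
from h import *
stat(); save("wrist","w7.png"); stat()
plan([.588,-.396,.13],125)
E
```

```text
{'time': 6.5333, 'tool_pos': [0.6316, -0.2984, 0.1069], 'orientation': [-3.136, -0.0103, 2.1791], 'force': [-0.5371, -0.4424, -0.3033], 'finger_gap': 0.6994}
{'time': 6.5833, 'tool_pos': [0.635, -0.3003, 0.1158], 'orientation': [-3.1403, -0.0012, 2.1792], 'force': [2.888, -0.7827, 5.5664], 'finger_gap': 0.6999}
from [ 0.635  -0.3003  0.1158] rv [-0.1 -0.1 -0.1] n 3
[-0.0172, -0.0311, -0.0047] [-0.02, -0.02, -0.05]
[-0.0172, -0.0311, -0.0047] [-0.02, -0.02, -0.05]
[-0.0172, -0.0311, -0.0047] [-0.02, -0.02, -0.05]
```

View pics/w7.png

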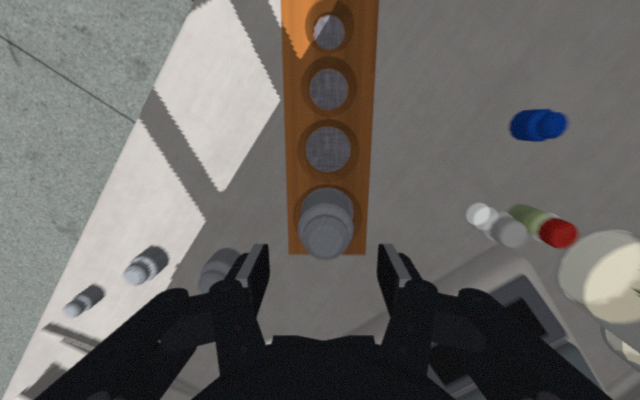

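The 500 stands upright and down in its well at (327,222). Now the 200, with the opening limited so the fingers clear the 100.

Emit:
{"method": "move_arm", "body": {"deltas": [{"hand":0.62,"linear":[-0.017,-0.03,-0.003],"delta_rot":[0,0,0]},{"hand":0.62,"linear":[-0.017,-0.03,0],"delta_rot":[0,0,0]},{"hand":0.62,"linear":[-0.014,-0.025,0],"delta_rot":[0,0,0]},{"hand":0.62,"linear":[-0.003,-0.008,0],"delta_rot":[0,0,0]}]}}

```text
time: 6.92
tool_pos: [0.5949, -0.3987, 0.1338]
orientation: [3.135, 0.019, 2.186]
force: [1.1, 0.3, -1.1]
finger_gap: 0.62
```

```bash
cat >> h.py <<'E'
def see(z=0,c="wrist",l="weight_500"):
    m=model(c); env.read_camera(c)
    for d in env.pinpoint(l,c)[:6]: print(np.round(d["centre"],1),round(d["confidence"],2),np.round(ray(c,d["centre"],z,m),4))
E
python3 - <<'E'
from h import *
stat(); see()
plan([.59,-.396,.07],125,2)
E
```

```text
{'time': 6.9167, 'tool_pos': [0.5949, -0.3987, 0.1338], 'orientation': [3.1348, 0.0187, 2.1865], 'force': [1.0588, 0.3205, -1.095], 'finger_gap': 0.6195}
[318.6 188.9] 0.95 [ 0.5888 -0.3963  0.    ]
[187.1 218.9] 0.81 [ 0.4989 -0.4979  0.    ]
[252.  181.8] 0.79 [ 0.5324 -0.4274  0.    ]
[423.2 134.9] 0.64 [ 0.6378 -0.2989  0.    ]
[618.1  46.8] 0.57 [ 0.7237 -0.1498  0.    ]
from [ 0.5956 -0.3968  0.1334] rv [0.4 1.  0.2] n 2
[0.0025, -0.0023, 0.0316] [0.22, 0.5, 0.12]
[0.0022, -0.0022, 0.0317] [0.22, 0.5, 0.12]
```

Emit:
{"method": "move_arm", "body": {"deltas": [{"hand":0.62,"linear":[0.003,-0.004,0.025],"delta_rot":[0.3,0.6,0.1]},{"hand":0.62,"linear":[0.002,-0.002,0.025],"delta_rot":[0.2,0.5,0.1]},{"hand":0.62,"linear":[0,0,0.01],"delta_rot":[0,0,0]}]}}

```text
time: 7.27
tool_pos: [0.5934, -0.3966, 0.0794]
orientation: [3.137, 0.009, 2.182]
force: [0.1, 0.3, -0.6]
finger_gap: 0.615
```

```bash
python3 - <<'E'
from h import *
stat(); plan([.5893,-.3962,.031],125,3)
E
```

```text
{'time': 7.2667, 'tool_pos': [0.5934, -0.3966, 0.0794], 'orientation': [3.1374, 0.0085, 2.1823], 'force': [0.1393, 0.3387, -0.5652], 'finger_gap': 0.615}
from [ 0.5934 -0.3966  0.0794] rv [0.2 0.5 0. ] n 3
[0.001, -0.0011, 0.0161] [0.08, 0.16, 0.01]
[0.001, -0.0011, 0.0161] [0.08, 0.16, 0.01]
[0.0009, -0.0011, 0.0161] [0.08, 0.16, 0.01]
```

Emit:
{"method": "move_arm", "body": {"deltas": [{"hand":0.62,"linear":[0.003,-0.004,0.006],"delta_rot":[0.2,0.5,0]},{"hand":0.62,"linear":[0.001,-0.001,0.013],"delta_rot":[0,0,0]},{"hand":0.62,"linear":[0,0,0.012],"delta_rot":[0,0,0]},{"hand":0.62,"linear":[0,0,0.004],"delta_rot":[0,0,0]}]}}

```text
time: 7.6
tool_pos: [0.5886, -0.3921, 0.0416]
orientation: [3.14, -0.002, 2.186]
force: [0.1, -0.1, -0.8]
finger_gap: 0.619
```

```bash
python3 - <<'E'
from h import *
stat(); see(); plan([.5893,-.3962,.031],125,1)
E
```

```text
{'time': 7.6, 'tool_pos': [0.5886, -0.3921, 0.0416], 'orientation': [3.1404, -0.0022, 2.1862], 'force': [0.1467, -0.0767, -0.8002], 'finger_gap': 0.6188}
[321.7 238.2] 0.75 [ 0.5893 -0.3948  0.    ]
[479.9 160.3] 0.71 [ 0.6385 -0.2966  0.    ]
[131.4 280.3] 0.69 [ 0.4992 -0.4976  0.    ]
[222.8 230. ] 0.56 [ 0.5327 -0.4277  0.    ]
from [ 0.5886 -0.3923  0.0423] rv [ 0.1 -0.1  0.3] n 1
[-0.0036, -0.0017, 0.0113] [0.07, -0.13, 0.25]
```

Emit:
{"method": "move_arm", "body": {"deltas": [{"hand":0.62,"linear":[-0.003,-0.0015,0.006],"delta_rot":[0,0,0.2]},{"hand":0.62,"linear":[0,0,0.005],"delta_rot":[0,0,0]},{"hand":0.62,"linear":[0,0,0],"delta_rot":[0,0,0]}]}}

```text
time: 7.95
tool_pos: [0.5907, -0.3967, 0.0327]
orientation: [3.139, 0.001, 2.182]
force: [-0.3, 0.8, 0.7]
finger_gap: 0.621
```

```bash
python3 - <<'E'
from h import *
stat(); plan([.5893,-.3957,.031],125,1)
E
```

```text
{'time': 7.95, 'tool_pos': [0.5907, -0.3967, 0.0327], 'orientation': [3.1393, 0.0014, 2.1824], 'force': [-0.2631, 0.8203, 0.6542], 'finger_gap': 0.6211}
from [ 0.5907 -0.3967  0.0327] rv [0.1 0.1 0. ] n 1
[0.0016, -0.0005, 0.0017] [0.13, 0.08, 0.04]
```

Emit:
{"method": "move_arm", "body": {"deltas": [{"hand":0.45,"linear":[0.001,-0.0005,0.0015],"delta_rot":[0,0,0]},{"hand":0.2,"linear":[0,0,0],"delta_rot":[0,0,0]},{"hand":0.2,"linear":[0,0,0],"delta_rot":[0,0,0]},{"hand":0.2,"linear":[0,0,0],"delta_rot":[0,0,0]}], "force": 45}}

```text
time: 8.28
tool_pos: [0.59, -0.3969, 0.0319]
orientation: [3.139, 0.003, 2.182]
force: [-0.1, 0.4, -2.3]
finger_gap: 0.339
```

```bash
python3 - <<'E'
from h import *
stat()
E
```

```text
{'time': 8.2833, 'tool_pos': [0.59, -0.3969, 0.0319], 'orientation': [3.1389, 0.0027, 2.1818], 'force': [-0.1301, 0.3768, -2.2601], 'finger_gap': 0.3389}
```

Emit:
{"method": "move_arm", "body": {"deltas": [{"hand":0.2,"linear":[0,0,-0.012],"delta_rot":[0,0,0]},{"hand":0.2,"linear":[0,0,-0.03],"delta_rot":[0,0,0]},{"hand":0.2,"linear":[0,0,-0.03],"delta_rot":[0,0,0]},{"hand":0.2,"linear":[0,0,-0.01],"delta_rot":[0,0,0]}]}}

```text
time: 8.62
tool_pos: [0.5862, -0.3943, 0.112]
orientation: [-3.141, -0.008, 2.182]
force: [0.1, 0.3, -0.5]
finger_gap: 0.335
```

```bash
python3 - <<'E'
from h import *
stat(); plan([.6051,-.2565,.115],125)
E
```

```text
{'time': 8.6167, 'tool_pos': [0.5862, -0.3943, 0.112], 'orientation': [-3.141, -0.0082, 2.1817], 'force': [0.0552, 0.3368, -0.4858], 'finger_gap': 0.3354}
from [ 0.5862 -0.3943  0.112 ] rv [-0.  -0.5  0. ] n 4
[0.0255, 0.0236, -0.0006] [-0.01, -0.12, 0.0]
[0.0255, 0.0236, -0.0006] [-0.01, -0.12, 0.0]
[0.0255, 0.0236, -0.0006] [-0.01, -0.12, 0.0]
[0.0255, 0.0236, -0.0007] [-0.01, -0.12, 0.0]
```

Emit:
{"method": "move_arm", "body": {"deltas": [{"hand":0.2,"linear":[0.025,0.023,-0.002],"delta_rot":[0,0,0]},{"hand":0.2,"linear":[0.025,0.023,-0.001],"delta_rot":[0,0,0]},{"hand":0.2,"linear":[0.025,0.023,0],"delta_rot":[0,0,0]},{"hand":0.2,"linear":[0.014,0.014,0],"delta_rot":[0,0,0]},{"hand":0.2,"linear":[0.004,0.003,0],"delta_rot":[0,0,0]}]}}

```text
time: 9.03
tool_pos: [0.6063, -0.2701, 0.124]
orientation: [3.138, 0.005, 2.176]
force: [0.3, -0.2, -2.7]
finger_gap: 0.337
```

```bash
python3 - <<'E'
from h import *
stat(); see(.115-.032); plan([.6051,-.2565,.1],125,1)
E
```

```text
{'time': 9.0333, 'tool_pos': [0.6063, -0.2701, 0.124], 'orientation': [3.1375, 0.005, 2.1757], 'force': [0.2958, -0.2293, -2.7011], 'finger_gap': 0.3367}
[505.  165.1] 0.97 [ 0.6718 -0.1689  0.083 ]
[178.6 278.6] 0.84 [ 0.5426 -0.3544  0.083 ]
[118.9 310.1] 0.7 [ 0.5187 -0.4023  0.083 ]
[321.1 239.1] 0.63 [ 0.6071 -0.2736  0.083 ]
from [ 0.6058 -0.272   0.1238] rv [ 0.2  0.3 -0.4] n 1
[0.0133, 0.0081, 0.0238] [0.18, 0.31, -0.35]
```

Emit:
{"method": "move_arm", "body": {"deltas": [{"hand":0.2,"linear":[0.009,0.005,0.01],"delta_rot":[0.1,0.2,-0.2]},{"hand":0.2,"linear":[0.004,0.003,0.01],"delta_rot":[0.1,0.1,-0.1]},{"hand":0.2,"linear":[0,0,0.003],"delta_rot":[0,0,0]}]}}

```text
time: 9.38
tool_pos: [0.605, -0.2591, 0.0999]
orientation: [-3.141, 0.003, 2.179]
force: [-0.6, 0.5, -2.6]
finger_gap: 0.336
```

```bash
python3 - <<'E'
from h import *
stat(); see(env.sense()["tool_pos"][2]-.032); plan([.6051,-.2565,.08],125,1); save("wrist","w8.png")
E
```

```text
{'time': 9.3833, 'tool_pos': [0.605, -0.2591, 0.0999], 'orientation': [-3.1411, 0.0026, 2.179], 'force': [-0.5782, 0.4751, -2.6132], 'finger_gap': 0.3363}
[510.9 182. ] 0.91 [ 0.6742 -0.165   0.0679]
[158.  302.1] 0.86 [ 0.5392 -0.3607  0.0679]
[321.3 238.7] 0.68 [ 0.6033 -0.2589  0.0679]
[102.9 336.1] 0.57 [ 0.5193 -0.409   0.0679]
from [ 0.6046 -0.2595  0.1001] rv [-0.1  0.1 -0.2] n 1
[0.0023, 0.0021, 0.0201] [-0.06, 0.11, -0.17]
```

View pics/w8.png

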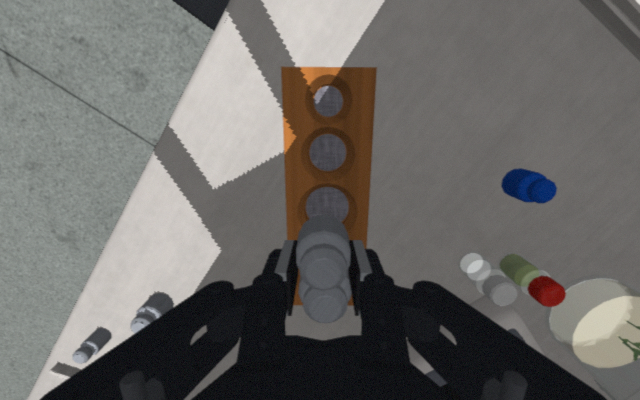

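The 200 is held upright at (323,250), with its well at (327,207) just beyond. A 2 mm shift, then down.

Emit:
{"method": "move_arm", "body": {"deltas": [{"hand":0.2,"linear":[0.0025,0.002,0.012],"delta_rot":[0,0,0]},{"hand":0.2,"linear":[0.001,0.001,0.012],"delta_rot":[0,0,0]},{"hand":0.2,"linear":[0,0,0.004],"delta_rot":[0,0,0]}]}}

```text
time: 9.78
tool_pos: [0.6069, -0.2575, 0.0727]
orientation: [3.14, 0.007, 2.176]
force: [-1.0, 0.0, -2.9]
finger_gap: 0.338
```

```bash
python3 - <<'E'
from h import *
stat(); see(env.sense()["tool_pos"][2]-.032); plan([.6051,-.2565,.044],125,1)
E
```

```text
{'time': 9.7833, 'tool_pos': [0.6069, -0.2575, 0.0727], 'orientation': [3.1402, 0.007, 2.1763], 'force': [-0.9997, 0.0439, -2.9023], 'finger_gap': 0.3381}
[141.7 320.8] 0.76 [ 0.5381 -0.3794  0.0407]
[317.8 279.8] 0.69 [ 0.6202 -0.283   0.0407]
[ 77.4 354.7] 0.68 [ 0.5119 -0.4336  0.0407]
[323.4 240.6] 0.67 [ 0.6071 -0.2576  0.0407]
from [ 0.6064 -0.2573  0.0729] rv [ 0.   0.3 -0.3] n 1
[0.0016, -0.0006, 0.0288] [0.04, 0.33, -0.3]
```

Emit:
{"method": "move_arm", "body": {"deltas": [{"hand":0.2,"linear":[0.002,-0.0005,0.01],"delta_rot":[0,0.3,-0.2]},{"hand":0.2,"linear":[0,0,0.01],"delta_rot":[0,0,0]},{"hand":0.2,"linear":[0,0,0.006],"delta_rot":[0,0,0]},{"hand":0.2,"linear":[0,0,0.001],"delta_rot":[0,0,0]}]}}

```text
time: 10.22
tool_pos: [0.6054, -0.2564, 0.044]
orientation: [3.14, 0.001, 2.18]
force: [-0.2, -0.0, -1.9]
finger_gap: 0.334
```

```bash
python3 - <<'E'
from h import *
stat(); plan([.6051,-.2565,.044],125,1)
E
```

```text
{'time': 10.2167, 'tool_pos': [0.6054, -0.2564, 0.044], 'orientation': [3.1402, 0.0014, 2.1803], 'force': [-0.2428, -0.0159, -1.9286], 'finger_gap': 0.3338}
from [ 0.6054 -0.2564  0.044 ] rv [ 0.1  0.1 -0.1] n 1
[0.0, -0.0003, 0.0] [0.08, 0.08, -0.08]
```

Bottom about 1 mm above the floor, no contact. Releasing and rising, then on to the 100.

Emit:
{"method": "move_arm", "body": {"deltas": [{"hand":0.42,"linear":[0,0,0.0005],"delta_rot":[0,0,0]},{"hand":0.55,"linear":[0,0,0],"delta_rot":[0,0,0]},{"hand":0.55,"linear":[0,0,-0.005],"delta_rot":[0,0,0]},{"hand":0.55,"linear":[0,0,-0.025],"delta_rot":[0,0,0]},{"hand":0.55,"linear":[0,0,-0.038],"delta_rot":[0,0,0]}]}}

```text
time: 10.63
tool_pos: [0.6001, -0.2537, 0.1038]
orientation: [-3.136, -0.012, 2.18]
force: [-0.0, -1.2, 0.2]
finger_gap: 0.548
```

```bash
python3 - <<'E'
from h import *
stat(); save("wrist","w9.png")
plan([.5323,-.427,.12],125)
E
```

```text
{'time': 10.6333, 'tool_pos': [0.6001, -0.2537, 0.1038], 'orientation': [-3.1359, -0.0121, 2.1802], 'force': [-0.0372, -1.1889, 0.2129], 'finger_gap': 0.5483}
from [ 0.6048 -0.2561  0.1151] rv [ 0.  -0.  -0.1] n 5
[-0.0197, -0.0315, -0.001] [0.0, -0.01, -0.01]
[-0.0197, -0.0315, -0.001] [0.0, -0.01, -0.01]
[-0.0197, -0.0315, -0.001] [0.0, -0.01, -0.01]
[-0.0197, -0.0315, -0.001] [0.0, -0.01, -0.01]
[-0.0197, -0.0315, -0.001] [0.0, -0.01, -0.01]
```

View pics/w9.png

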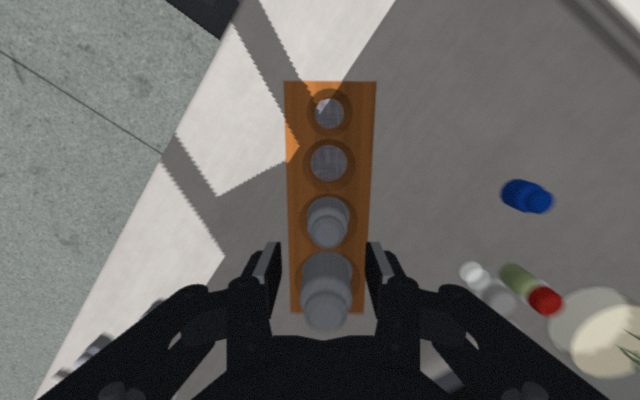

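Both weights are seated: the 200 at (327,222), the 500 at (326,290). Moving to above the 100.

Emit:
{"method": "move_arm", "body": {"deltas": [{"hand":0.5,"linear":[-0.02,-0.031,0],"delta_rot":[0,0,0]},{"hand":0.5,"linear":[-0.02,-0.031,0],"delta_rot":[0,0,0]},{"hand":0.5,"linear":[-0.02,-0.031,0],"delta_rot":[0,0,0]},{"hand":0.5,"linear":[-0.018,-0.03,0],"delta_rot":[0,0,0]},{"hand":0.5,"linear":[-0.01,-0.018,0],"delta_rot":[0,0,0]}]}}

```text
time: 11.1
tool_pos: [0.548, -0.413, 0.1315]
orientation: [3.132, 0.022, 2.191]
force: [0.0, 0.8, 0.6]
finger_gap: 0.501
```

```bash
python3 - <<'E'
from h import *
stat(); see();plan([.5325,-.4272,.07],125,1)
E
```

```text
{'time': 11.1, 'tool_pos': [0.548, -0.413, 0.1315], 'orientation': [3.1315, 0.0216, 2.1912], 'force': [0.0253, 0.8457, 0.5924], 'finger_gap': 0.5014}
[234.6 232.2] 0.89 [ 0.4991 -0.4963  0.    ]
[474.5 154.2] 0.85 [ 0.6412 -0.2986  0.    ]
[485.4  85.1] 0.77 [ 0.606  -0.2506  0.    ]
[300. 197.] 0.75 [ 0.5321 -0.4272  0.    ]
from [ 0.5477 -0.4138  0.1317] rv [0.6 1.3 0.4] n 1
[-0.0008, -0.0207, 0.0615] [0.58, 1.27, 0.39]
```

Emit:
{"method": "move_arm", "body": {"deltas": [{"hand":0.5,"linear":[0,-0.013,0.02],"delta_rot":[0.4,0.8,0.2]},{"hand":0.5,"linear":[0,-0.006,0.02],"delta_rot":[0.2,0.5,0.2]},{"hand":0.5,"linear":[0,-0.001,0.012],"delta_rot":[0,0,0]},{"hand":0.5,"linear":[0,0,0.002],"delta_rot":[0,0,0]}]}}

```text
time: 11.53
tool_pos: [0.533, -0.4272, 0.0773]
orientation: [3.14, 0.004, 2.18]
force: [0.1, -0.1, -1.2]
finger_gap: 0.505
```

```bash
python3 - <<'E'
from h import *
stat(); see();plan([.5325,-.4272,.038],125,1)
E
```

```text
{'time': 11.5333, 'tool_pos': [0.533, -0.4272, 0.0773], 'orientation': [3.1404, 0.0038, 2.1802], 'force': [0.0573, -0.0685, -1.165], 'finger_gap': 0.505}
[241.  257.6] 0.98 [ 0.4985 -0.4959  0.    ]
[566.4  75.8] 0.86 [ 0.6107 -0.2498  0.    ]
[544.8 155. ] 0.85 [ 0.6396 -0.2948  0.    ]
[319.5 216.3] 0.7 [ 0.5309 -0.4291 -0.    ]
[557.4  56.5] 0.44 [ 0.5965 -0.2453  0.    ]
from [ 0.5336 -0.4269  0.0787] rv [ 0.1  0.2 -0. ] n 1
[0.0006, -0.0011, 0.0407] [0.09, 0.24, -0.05]
```

Emit:
{"method": "move_arm", "body": {"deltas": [{"hand":0.5,"linear":[0,-0.002,0.013],"delta_rot":[0,0.2,0]},{"hand":0.5,"linear":[0,0,0.013],"delta_rot":[0,0,0]},{"hand":0.5,"linear":[0,0,0.008],"delta_rot":[0,0,0]},{"hand":0.5,"linear":[0,0,0.002],"delta_rot":[0,0,0]}]}}

```text
time: 11.97
tool_pos: [0.5346, -0.427, 0.0413]
orientation: [3.139, 0.004, 2.184]
force: [-0.0, 0.7, -0.5]
finger_gap: 0.501
```

```bash
python3 - <<'E'
from h import *
stat(); see();plan([.532,-.4277,.038],125,1)
E
```

```text
{'time': 11.9667, 'tool_pos': [0.5346, -0.427, 0.0413], 'orientation': [3.139, 0.0036, 2.184], 'force': [-0.0172, 0.6506, -0.4905], 'finger_gap': 0.5011}
[622.4  59.6] 0.85 [ 0.6095 -0.2465  0.    ]
[319.4 233.1] 0.78 [ 0.5321 -0.4277  0.    ]
[221.7 281.9] 0.59 [ 0.4974 -0.4972  0.    ]
[590.1 166.3] 0.57 [ 0.6428 -0.2955  0.    ]
from [ 0.5347 -0.4272  0.0422] rv [0.2 0.2 0.1] n 1
[0.0012, -0.0025, 0.0042] [0.16, 0.22, 0.13]
```

Emit:
{"method": "move_arm", "body": {"deltas": [{"hand":0.4,"linear":[0.001,-0.003,0.004],"delta_rot":[0.1,0.2,0.1]},{"hand":0.35,"linear":[0,0,0],"delta_rot":[0,0,0]}], "force": 40}}

```text
time: 12.23
tool_pos: [0.532, -0.4284, 0.0386]
orientation: [3.141, 0.001, 2.182]
force: [-0.5, -0.7, -1.1]
finger_gap: 0.347
```

```bash
python3 - <<'E'
from h import *
stat(); plan([.532,-.4277,.038],125,1)
E
```

```text
{'time': 12.2333, 'tool_pos': [0.532, -0.4284, 0.0386], 'orientation': [3.1406, 0.0012, 2.1825], 'force': [-0.4725, -0.7494, -1.0564], 'finger_gap': 0.3467}
from [ 0.532  -0.4284  0.0386] rv [0.1 0.1 0. ] n 1
[0.0006, 0.0004, 0.0006] [0.06, 0.07, 0.05]
```

Emit:
{"method": "move_arm", "body": {"deltas": [{"hand":0.26,"linear":[0.0005,0,0.0005],"delta_rot":[0,0,0]},{"hand":0.1,"linear":[0,0,0],"delta_rot":[0,0,0]},{"hand":0.05,"linear":[0,0,0],"delta_rot":[0,0,0]},{"hand":0.05,"linear":[0,0,0],"delta_rot":[0,0,0]}]}}

```text
time: 12.57
tool_pos: [0.5322, -0.4289, 0.0397]
orientation: [3.14, 0.004, 2.182]
force: [-0.5, 0.4, -0.8]
finger_gap: 0.186
```

```bash
python3 - <<'E'
from h import *
stat(); save("wrist","w10.png")
E
```

```text
{'time': 12.5667, 'tool_pos': [0.5322, -0.4289, 0.0397], 'orientation': [3.1401, 0.0036, 2.1819], 'force': [-0.5406, 0.3519, -0.7574], 'finger_gap': 0.1861}
```

View pics/w10.png

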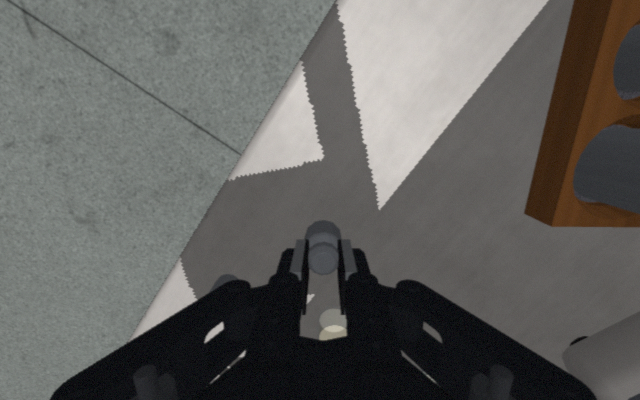

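The knob of the 100 is held between the pads at (322,245), gap 0.186 (about 18 mm). Lifting.

Emit:
{"method": "move_arm", "body": {"deltas": [{"hand":0.05,"linear":[0,0,-0.01],"delta_rot":[0,0,0]},{"hand":0.05,"linear":[0,0,-0.025],"delta_rot":[0,0,0]},{"hand":0.05,"linear":[0,0,-0.03],"delta_rot":[0,0,0]},{"hand":0.05,"linear":[0,0,-0.01],"delta_rot":[0,0,0]}]}}

```text
time: 12.95
tool_pos: [0.5295, -0.4264, 0.1136]
orientation: [-3.141, -0.005, 2.182]
force: [0.4, -0.6, 0.5]
finger_gap: 0.186
```

```bash
python3 - <<'E'
from h import *
stat(); plan([.5796,-.22,.115],125)
E
```

```text
{'time': 12.95, 'tool_pos': [0.5295, -0.4264, 0.1136], 'orientation': [-3.1412, -0.0053, 2.1819], 'force': [0.4313, -0.6021, 0.5358], 'finger_gap': 0.1858}
from [ 0.5295 -0.4264  0.1136] rv [-0.  -0.3  0. ] n 6
[0.0234, 0.0266, -0.0001] [-0.0, -0.05, 0.0]
[0.0234, 0.0266, -0.0001] [-0.0, -0.05, 0.0]
[0.0234, 0.0266, -0.0002] [-0.0, -0.05, 0.0]
[0.0234, 0.0266, -0.0002] [-0.0, -0.05, 0.0]
[0.0234, 0.0266, -0.0002] [-0.0, -0.05, 0.0]
[0.0234, 0.0266, -0.0002] [-0.0, -0.05, 0.0]
```

Emit:
{"method": "move_arm", "body": {"deltas": [{"hand":0.05,"linear":[0.018,0.02,-0.001],"delta_rot":[0,0,0]},{"hand":0.05,"linear":[0.023,0.026,-0.001],"delta_rot":[0,0,0]},{"hand":0.05,"linear":[0.023,0.026,0],"delta_rot":[0,0,0]},{"hand":0.05,"linear":[0.023,0.026,0],"delta_rot":[0,0,0]},{"hand":0.05,"linear":[0.023,0.026,0],"delta_rot":[0,0,0]}]}}

```text
time: 13.37
tool_pos: [0.5702, -0.271, 0.124]
orientation: [3.14, 0.011, 2.171]
force: [0.2, -0.3, -1.1]
finger_gap: 0.187
```

Emit:
{"method": "move_arm", "body": {"deltas": [{"hand":0.05,"linear":[0.02,0.022,0],"delta_rot":[0,0,0]},{"hand":0.05,"linear":[0.01,0.012,0],"delta_rot":[0,0,0]},{"hand":0.05,"linear":[0,0,0],"delta_rot":[0,0,0]}]}}

```text
time: 13.62
tool_pos: [0.5834, -0.218, 0.1246]
orientation: [3.137, 0.01, 2.176]
force: [-0.3, -0.7, -0.9]
finger_gap: 0.185
```

```bash
python3 - <<'E'
from h import *
stat(); plan([.5796,-.22,.09],125,1)
E
```

```text
{'time': 13.6167, 'tool_pos': [0.5834, -0.218, 0.1246], 'orientation': [3.1367, 0.0104, 2.1762], 'force': [-0.3348, -0.6655, -0.8711], 'finger_gap': 0.1846}
from [ 0.5834 -0.218   0.1246] rv [ 0.3  0.6 -0.3] n 1
[0.0009, -0.0044, 0.0346] [0.28, 0.6, -0.31]
```

Emit:
{"method": "move_arm", "body": {"deltas": [{"hand":0.05,"linear":[0.001,-0.004,0.013],"delta_rot":[0.2,0.5,-0.2]},{"hand":0.05,"linear":[0,0,0.014],"delta_rot":[0,0,0]},{"hand":0.05,"linear":[0,0,0.005],"delta_rot":[0,0,0]}]}}

```text
time: 13.87
tool_pos: [0.5809, -0.2204, 0.0924]
orientation: [3.139, 0.005, 2.182]
force: [0.3, 0.1, -1.6]
finger_gap: 0.188
```

```bash
python3 - <<'E'
from h import *
stat(); see(env.sense()["tool_pos"][2]-.0395); plan([.5796,-.22,.07],125,1)
E
```

```text
{'time': 13.8667, 'tool_pos': [0.5809, -0.2204, 0.0924], 'orientation': [3.1387, 0.0054, 2.1824], 'force': [0.2639, 0.1051, -1.6013], 'finger_gap': 0.1879}
[504.7 234.8] 0.94 [ 0.6782 -0.1518  0.0529]
[321.5 235.6] 0.91 [ 0.5801 -0.2212  0.0529]
[322.  260.8] 0.78 [ 0.5909 -0.2361  0.0529]
[323.5 314.1] 0.62 [ 0.6165 -0.2707  0.0529]
from [ 0.5802 -0.2205  0.0924] rv [ 0.1  0.2 -0. ] n 1
[0.0009, -0.0003, 0.0224] [0.11, 0.23, -0.01]
```

Within 1 mm. Lowering to about z = 0.0515.

Emit:
{"method": "move_arm", "body": {"deltas": [{"hand":0.05,"linear":[0.001,0,0.012],"delta_rot":[0.1,0.2,0]},{"hand":0.05,"linear":[0,0,0.012],"delta_rot":[0,0,0]},{"hand":0.05,"linear":[0,0,0.01],"delta_rot":[0,0,0]},{"hand":0.05,"linear":[0,0,0.003],"delta_rot":[0,0,0]}]}}

```text
time: 14.3
tool_pos: [0.5805, -0.2225, 0.0536]
orientation: [3.139, 0.002, 2.177]
force: [1.0, 3.5, 2.3]
finger_gap: 0.187
```

```bash
python3 - <<'E'
from h import *
stat(); see(env.sense()["tool_pos"][2]-.0395);plan([.5796,-.22,.0515],125,1)
E
```

```text
{'time': 14.3, 'tool_pos': [0.5805, -0.2225, 0.0536], 'orientation': [3.1392, 0.0022, 2.1774], 'force': [1.0194, 3.5119, 2.3475], 'finger_gap': 0.1868}
[325.2 235.2] 0.95 [ 0.5814 -0.2216  0.0141]
[539.8 255.4] 0.9 [ 0.7084 -0.1515  0.0141]
[322.5 286.4] 0.88 [ 0.602  -0.2543  0.0141]
from [ 0.58   -0.2224  0.0532] rv [ 0.1  0.1 -0.2] n 1
[0.0023, 0.001, 0.0017] [0.08, 0.09, -0.22]
```

Emit:
{"method": "move_arm", "body": {"deltas": [{"hand":0.05,"linear":[0.0025,0.001,0],"delta_rot":[0,0,-0.2]},{"hand":0.05,"linear":[0.0005,0,0.0015],"delta_rot":[0,0,0]}]}}

```text
time: 14.57
tool_pos: [0.5787, -0.2195, 0.0507]
orientation: [3.141, 0.001, 2.181]
force: [-0.4, 0.4, -1.2]
finger_gap: 0.186
```

```bash
python3 - <<'E'
from h import *
stat(); plan([.5796,-.22,.0515],125,1)
E
```

```text
{'time': 14.5667, 'tool_pos': [0.5787, -0.2195, 0.0507], 'orientation': [3.1409, 0.001, 2.1813], 'force': [-0.4313, 0.4164, -1.1932], 'finger_gap': 0.1855}
from [ 0.5787 -0.2195  0.0507] rv [ 0.   0.1 -0. ] n 1
[-0.0009, 0.0004, -0.0008] [0.04, 0.06, -0.02]
```

Down and free of side load. Releasing, rising, and on to the 50 at about (.498,-.4968).

Emit:
{"method": "move_arm", "body": {"deltas": [{"hand":0.28,"linear":[0,0,0],"delta_rot":[0,0,0]},{"hand":0.42,"linear":[0,0,0],"delta_rot":[0,0,0]},{"hand":0.45,"linear":[0,0,-0.005],"delta_rot":[0,0,0]},{"hand":0.45,"linear":[0,0,-0.025],"delta_rot":[0,0,0]},{"hand":0.45,"linear":[0,0,-0.03],"delta_rot":[0,0,0]}]}}

```text
time: 14.98
tool_pos: [0.5738, -0.2177, 0.1048]
orientation: [-3.135, -0.009, 2.181]
force: [-0.6, -1.3, -0.1]
finger_gap: 0.451
```

```bash
python3 - <<'E'
from h import *
stat(); save("wrist","w11.png")
plan([.498,-.4968,.12],125)
E
```

```text
{'time': 14.9833, 'tool_pos': [0.5738, -0.2177, 0.1048], 'orientation': [-3.1351, -0.0093, 2.1814], 'force': [-0.6171, -1.3036, -0.0858], 'finger_gap': 0.4511}
from [ 0.5772 -0.2193  0.1127] rv [-0.1 -0.1 -0. ] n 8
[-0.0227, -0.028, -0.0009] [-0.01, -0.01, -0.0]
[-0.0227, -0.028, -0.0009] [-0.01, -0.01, -0.0]
[-0.0227, -0.028, -0.0009] [-0.01, -0.01, -0.0]
[-0.0227, -0.028, -0.0009] [-0.01, -0.01, -0.0]
[-0.0227, -0.028, -0.0009] [-0.01, -0.01, -0.0]
[-0.0227, -0.028, -0.0009] [-0.01, -0.01, -0.0]
[-0.0227, -0.028, -0.0009] [-0.01, -0.01, -0.0]
[-0.0227, -0.028, -0.0009] [-0.01, -0.01, -0.0]
```

View pics/w11.png

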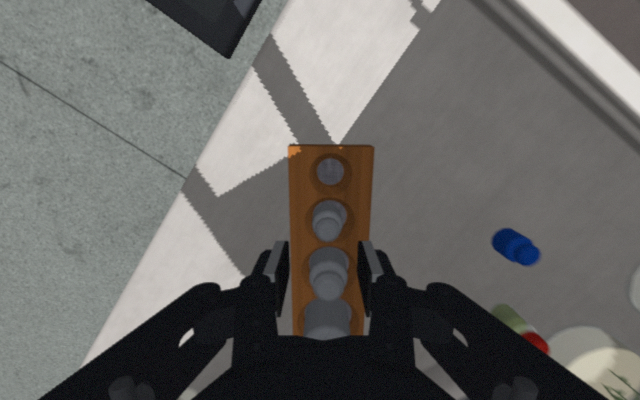

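The 100 is upright in its well at (328,220). The blue look-alike is untouched.

Emit:
{"method": "move_arm", "body": {"deltas": [{"hand":0.42,"linear":[-0.022,-0.028,-0.003],"delta_rot":[0,0,0]},{"hand":0.42,"linear":[-0.022,-0.028,-0.002],"delta_rot":[0,0,0]},{"hand":0.42,"linear":[-0.022,-0.028,0],"delta_rot":[0,0,0]},{"hand":0.42,"linear":[-0.022,-0.028,0],"delta_rot":[0,0,0]},{"hand":0.42,"linear":[-0.022,-0.028,0],"delta_rot":[0,0,0]}]}}

```text
time: 15.45
tool_pos: [0.5324, -0.391, 0.1293]
orientation: [3.136, 0.013, 2.193]
force: [0.3, -1.2, -0.0]
finger_gap: 0.418
```

Emit:
{"method": "move_arm", "body": {"deltas": [{"hand":0.42,"linear":[-0.022,-0.028,0],"delta_rot":[0,0,0]},{"hand":0.42,"linear":[-0.02,-0.028,0],"delta_rot":[0,0,0]},{"hand":0.42,"linear":[-0.01,-0.012,0],"delta_rot":[0,0,0]},{"hand":0.42,"linear":[-0.002,-0.002,0],"delta_rot":[0,0,0]}]}}

```text
time: 15.78
tool_pos: [0.503, -0.4882, 0.1344]
orientation: [3.137, 0.022, 2.188]
force: [0.5, 1.3, 0.7]
finger_gap: 0.42
```

```bash
python3 - <<'E'
from h import *
stat(); see();plan([.498,-.4968,.07],125,1)
E
```

```text
{'time': 15.7833, 'tool_pos': [0.503, -0.4882, 0.1344], 'orientation': [3.1372, 0.0219, 2.1879], 'force': [0.4999, 1.2501, 0.7122], 'finger_gap': 0.4202}
[573.3 110.8] 0.88 [ 0.6417 -0.295   0.    ]
[596.7  40.7] 0.84 [ 0.6127 -0.2475  0.    ]
[316.  197.7] 0.65 [ 0.5001 -0.4953  0.    ]
from [ 0.5041 -0.4858  0.1342] rv [0.3 1.2 0.4] n 1
[-0.0041, -0.0116, 0.0642] [0.29, 1.2, 0.43]
```

Emit:
{"method": "move_arm", "body": {"deltas": [{"hand":0.42,"linear":[-0.003,-0.008,0.02],"delta_rot":[0.2,0.8,0.3]},{"hand":0.42,"linear":[-0.001,-0.003,0.02],"delta_rot":[0.1,0.4,0.1]},{"hand":0.42,"linear":[0,0,0.012],"delta_rot":[0,0,0]},{"hand":0.42,"linear":[0,0,0.003],"delta_rot":[0,0,0]}]}}

```text
time: 16.22
tool_pos: [0.5021, -0.4917, 0.0794]
orientation: [3.14, 0.003, 2.186]
force: [-0.3, 0.4, 0.4]
finger_gap: 0.414
```

```bash
python3 - <<'E'
from h import *
stat(); see();plan([.4983,-.4965,.045],125,1)
E
```

```text
{'time': 16.2167, 'tool_pos': [0.5021, -0.4917, 0.0794], 'orientation': [3.1395, 0.0026, 2.1864], 'force': [-0.264, 0.4365, 0.4344], 'finger_gap': 0.4143}
[316.3 218.8] 0.61 [ 0.4995 -0.4973  0.    ]
from [ 0.5022 -0.4918  0.0804] rv [0.1 0.2 0.3] n 1
[-0.0015, -0.006, 0.0354] [0.12, 0.16, 0.29]
```

Emit:
{"method": "move_arm", "body": {"deltas": [{"hand":0.42,"linear":[-0.002,-0.005,0.011],"delta_rot":[0.1,0.1,0.2]},{"hand":0.42,"linear":[0,-0.001,0.011],"delta_rot":[0,0,0]},{"hand":0.42,"linear":[0,0,0.004],"delta_rot":[0,0,0]}]}}

```text
time: 16.57
tool_pos: [0.5008, -0.4971, 0.0559]
orientation: [3.141, 0.006, 2.185]
force: [-0.4, -0.1, 0.3]
finger_gap: 0.419
```

```bash
python3 - <<'E'
from h import *
stat(); see();see();plan([.4985,-.4967,.036],125,1)
E
```

```text
{'time': 16.5667, 'tool_pos': [0.5008, -0.4971, 0.0559], 'orientation': [3.1407, 0.0061, 2.1855], 'force': [-0.3592, -0.0501, 0.263], 'finger_gap': 0.4189}
[322.2 223.9] 0.62 [ 0.4993 -0.4963  0.    ]
[319.8 226.4] 0.56 [ 0.4987 -0.4986  0.    ]
from [ 0.5011 -0.4976  0.0575] rv [0.1 0.4 0.2] n 1
[0.0024, -0.0016, 0.0215] [0.06, 0.41, 0.2]
```

Emit:
{"method": "move_arm", "body": {"deltas": [{"hand":0.42,"linear":[0.002,-0.0015,0.008],"delta_rot":[0,0.4,0.2]},{"hand":0.42,"linear":[0,0,0.008],"delta_rot":[0,0,0]},{"hand":0.4,"linear":[0,0,0.003],"delta_rot":[0,0,0]}]}}

```text
time: 17.02
tool_pos: [0.4999, -0.4985, 0.0402]
orientation: [3.14, 0.004, 2.181]
force: [-0.5, -0.6, 0.4]
finger_gap: 0.4
```

```bash
python3 - <<'E'
from h import *
stat(); see();plan([.4988,-.497,.036],125,1)
E
```

```text
{'time': 17.0167, 'tool_pos': [0.4999, -0.4985, 0.0402], 'orientation': [3.14, 0.0044, 2.1812], 'force': [-0.4769, -0.6427, 0.3839], 'finger_gap': 0.3999}
[323.  233.9] 0.87 [ 0.4993 -0.4979  0.    ]
from [ 0.4996 -0.4982  0.04  ] rv [ 0.1  0.2 -0. ] n 1
[0.0014, 0.0, 0.004] [0.08, 0.19, -0.03]
```

Emit:
{"method": "move_arm", "body": {"deltas": [{"hand":0.3,"linear":[0.001,0,0.004],"delta_rot":[0,0.2,0]},{"hand":0.2,"linear":[0,0,0.0005],"delta_rot":[0,0,0]},{"hand":0.05,"linear":[0,0,0],"delta_rot":[0,0,0]},{"hand":0,"linear":[0,0,0],"delta_rot":[0,0,0]},{"hand":0,"linear":[0,0,0],"delta_rot":[0,0,0]}], "force": 35}}

```text
time: 17.53
tool_pos: [0.4994, -0.4977, 0.0357]
orientation: [3.14, 0.001, 2.181]
force: [0.6, -0.6, -0.6]
finger_gap: 0.137
```

```bash
python3 - <<'E'
from h import *
stat(); save("wrist","w12.png")
E
```

```text
{'time': 17.5333, 'tool_pos': [0.4994, -0.4977, 0.0357], 'orientation': [3.14, 0.0005, 2.1812], 'force': [0.5505, -0.6095, -0.641], 'finger_gap': 0.1366}
```

View pics/w12.png

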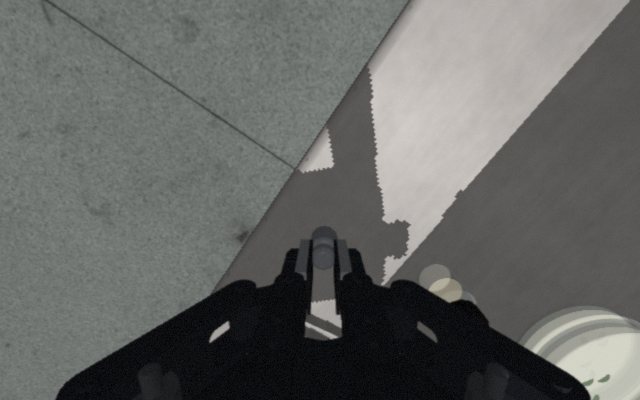

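The 50's knob is held at (323,245), gap 0.137 (about 13.6 mm), upright. Lifting and carrying.

Emit:
{"method": "move_arm", "body": {"deltas": [{"hand":0,"linear":[0,0,-0.01],"delta_rot":[0,0,0]},{"hand":0,"linear":[0,0,-0.025],"delta_rot":[0,0,0]},{"hand":0,"linear":[0,0,-0.03],"delta_rot":[0,0,0]},{"hand":0,"linear":[0,0,-0.01],"delta_rot":[0,0,0]}]}}

```text
time: 17.92
tool_pos: [0.4969, -0.495, 0.1092]
orientation: [3.141, -0.009, 2.181]
force: [-0.2, -0.4, 0.5]
finger_gap: 0.138
```

```bash
python3 - <<'E'
from h import *
stat(); plan([.5582,-.1893,.115],125)
E
```

```text
{'time': 17.9167, 'tool_pos': [0.4969, -0.495, 0.1092], 'orientation': [3.141, -0.0091, 2.1813], 'force': [-0.2065, -0.3645, 0.5425], 'finger_gap': 0.1382}
from [ 0.4969 -0.495   0.1092] rv [ 0.  -0.5 -0. ] n 9
[0.0239, 0.025, -0.0004] [0.0, -0.06, -0.0]
[0.0239, 0.025, -0.0004] [0.0, -0.06, -0.0]
[0.0239, 0.0251, -0.0005] [0.0, -0.06, -0.0]
[0.0239, 0.0251, -0.0005] [0.0, -0.06, -0.0]
[0.0239, 0.0251, -0.0005] [0.0, -0.06, -0.0]
[0.0239, 0.0251, -0.0005] [0.0, -0.06, -0.0]
[0.0239, 0.0251, -0.0006] [0.0, -0.06, -0.0]
[0.0239, 0.0251, -0.0006] [0.0, -0.06, -0.0]
[0.0239, 0.0251, -0.0006] [0.0, -0.06, -0.0]
```

Emit:
{"method": "move_arm", "body": {"deltas": [{"hand":0,"linear":[0.018,0.019,-0.001],"delta_rot":[0,0,0]},{"hand":0,"linear":[0.024,0.025,-0.001],"delta_rot":[0,0,0]},{"hand":0,"linear":[0.024,0.025,0],"delta_rot":[0,0,0]},{"hand":0,"linear":[0.024,0.025,0],"delta_rot":[0,0,0]},{"hand":0,"linear":[0.024,0.025,0],"delta_rot":[0,0,0]}]}}

```text
time: 18.33
tool_pos: [0.5305, -0.3393, 0.1199]
orientation: [3.14, 0.008, 2.171]
force: [1.7, 0.1, -0.4]
finger_gap: 0.136
```

Emit:
{"method": "move_arm", "body": {"deltas": [{"hand":0,"linear":[0.024,0.025,0],"delta_rot":[0,0,0]},{"hand":0,"linear":[0.024,0.025,0],"delta_rot":[0,0,0]},{"hand":0,"linear":[0.018,0.02,0],"delta_rot":[0,0,0]},{"hand":0,"linear":[0.008,0.008,0],"delta_rot":[0,0,0]},{"hand":0,"linear":[0,0,0],"delta_rot":[0,0,0]}]}}

```text
time: 18.75
tool_pos: [0.555, -0.2228, 0.1209]
orientation: [3.137, 0.009, 2.176]
force: [-0.1, -0.1, -0.6]
finger_gap: 0.132
```

```bash
python3 - <<'E'
from h import *
stat(); plan([.5582,-.1893,.085],125,1)
E
```

```text
{'time': 18.75, 'tool_pos': [0.555, -0.2228, 0.1209], 'orientation': [3.1371, 0.009, 2.176], 'force': [-0.1471, -0.1238, -0.615], 'finger_gap': 0.1319}
from [ 0.555  -0.2228  0.1209] rv [ 0.3  0.5 -0.3] n 1
[0.0261, 0.0215, 0.0358] [0.25, 0.52, -0.32]
```

Emit:
{"method": "move_arm", "body": {"deltas": [{"hand":0,"linear":[0.014,0.011,0.008],"delta_rot":[0.2,0.4,-0.2]},{"hand":0,"linear":[0.011,0.009,0.01],"delta_rot":[0,0.1,-0.1]},{"hand":0,"linear":[0.003,0.003,0.01],"delta_rot":[0,0,0]},{"hand":0,"linear":[0,0,0.003],"delta_rot":[0,0,0]}]}}

```text
time: 19.08
tool_pos: [0.5593, -0.1886, 0.0901]
orientation: [3.14, 0.006, 2.181]
force: [-0.2, -0.8, -0.9]
finger_gap: 0.134
```

```bash
python3 - <<'E'
from h import *
stat(); see(env.sense()["tool_pos"][2]-.0357); plan([.5582,-.1893,.07],125,1)
E
```

```text
{'time': 19.0833, 'tool_pos': [0.5593, -0.1886, 0.0901], 'orientation': [3.1396, 0.0055, 2.1814], 'force': [-0.2199, -0.7665, -0.935], 'finger_gap': 0.1338}
[494.9 273.8] 0.94 [ 0.6689 -0.1441  0.0544]
[320.3 254.1] 0.92 [ 0.5644 -0.1992  0.0544]
[322.1 238.9] 0.83 [ 0.5592 -0.1896  0.0544]
[321.3 302.4] 0.61 [ 0.5863 -0.2294  0.0544]
from [ 0.5592 -0.1894  0.0907] rv [ 0.1  0.3 -0.1] n 1
[0.0008, -0.0008, 0.0207] [0.1, 0.32, -0.05]
```

Aligned within 1 mm. Lowering, allowing for the −x drift seen on earlier descents.

Emit:
{"method": "move_arm", "body": {"deltas": [{"hand":0,"linear":[0.0015,-0.001,0.012],"delta_rot":[0.1,0.3,0]},{"hand":0,"linear":[0.0008,0,0.012],"delta_rot":[0,0,0]},{"hand":0,"linear":[0.0005,0,0.008],"delta_rot":[0,0,0]}]}}

```text
time: 19.43
tool_pos: [0.5583, -0.1913, 0.059]
orientation: [3.14, 0.005, 2.178]
force: [-0.6, -0.7, -0.9]
finger_gap: 0.137
```

```bash
python3 - <<'E'
from h import *
stat(); plan([.5582,-.1893,.0475],125,1)
E
```

```text
{'time': 19.4333, 'tool_pos': [0.5583, -0.1913, 0.059], 'orientation': [3.1396, 0.0049, 2.1781], 'force': [-0.6225, -0.7152, -0.9151], 'finger_gap': 0.1371}
from [ 0.5583 -0.1913  0.059 ] rv [ 0.1  0.3 -0.2] n 1
[0.0018, 0.001, 0.0115] [0.11, 0.28, -0.2]
```

Emit:
{"method": "move_arm", "body": {"deltas": [{"hand":0,"linear":[0.002,0.001,0.004],"delta_rot":[0.1,0.3,-0.2]},{"hand":0,"linear":[0,0,0.006],"delta_rot":[0,0,0]},{"hand":0,"linear":[0,0,0.002],"delta_rot":[0,0,0]}]}}

```text
time: 19.68
tool_pos: [0.5574, -0.1899, 0.0447]
orientation: [-3.141, -0.002, 2.18]
force: [-7.2, 2.6, 25.3]
finger_gap: 0.139
```

```bash
python3 - <<'E'
from h import *
stat(); plan([.5582,-.1893,.0475],125,1)
E
```

```text
{'time': 19.6833, 'tool_pos': [0.5574, -0.1899, 0.0447], 'orientation': [-3.141, -0.0018, 2.1803], 'force': [-7.1868, 2.5532, 25.3078], 'finger_gap': 0.1389}
from [ 0.5574 -0.1899  0.0447] rv [-0.  -0.1 -0.1] n 1
[0.0001, 0.001, -0.0028] [-0.04, -0.11, -0.08]
```

Touched the floor with 25 N, so it is fully down. Easing off, then releasing.

Emit:
{"method": "move_arm", "body": {"deltas": [{"hand":0,"linear":[0,0,-0.0015],"delta_rot":[0,0,0]},{"hand":0.2,"linear":[0,0.0005,0],"delta_rot":[0,0,0]},{"hand":0.35,"linear":[0,0,0],"delta_rot":[0,0,0]},{"hand":0.42,"linear":[0,0,-0.004],"delta_rot":[0,0,0]},{"hand":0.42,"linear":[0,0,-0.02],"delta_rot":[0,0,0]}]}}

```text
time: 20.1
tool_pos: [0.5554, -0.1889, 0.0659]
orientation: [-3.137, -0.008, 2.18]
force: [-0.6, 0.9, -1.0]
finger_gap: 0.42
```

Emit:
{"method": "move_arm", "body": {"deltas": [{"hand":0.42,"linear":[0,0,-0.03],"delta_rot":[0,0,0]},{"hand":0.42,"linear":[0,0,-0.03],"delta_rot":[0,0,0]},{"hand":0.42,"linear":[0.02,-0.02,-0.02],"delta_rot":[0,0,0]},{"hand":0.42,"linear":[0.025,-0.025,-0.01],"delta_rot":[0,0,0]},{"hand":0.42,"linear":[0.01,-0.01,0],"delta_rot":[0,0,0]}]}}

```text
time: 20.52
tool_pos: [0.4798, -0.1757, 0.1625]
orientation: [-3.138, -0.006, 2.181]
force: [-0.1, -0.1, -0.3]
finger_gap: 0.419
```

```bash
python3 - <<'E'
from h import *
stat(); w=env.read_camera("wrist"); see(.011); stat()
for c in("scene","top"):
    im=env.read_camera(c); 
    if c=="scene": s=im
    see(0,c,"vial_2"); see(.011,c)
a=cv2.resize(w[60:360,200:500],(400,400)); b=cv2.resize(s[130:250,260:430],(565,400),interpolation=cv2.INTER_CUBIC)[:,:400]
save("","f.png",np.hstack([a,b]))
E
```

```text
{'time': 20.5167, 'tool_pos': [0.4798, -0.1757, 0.1625], 'orientation': [-3.138, -0.0064, 2.1815], 'force': [-0.1353, -0.0711, -0.2844], 'finger_gap': 0.4188}
[371.9 308.7] 0.57 [ 0.6067 -0.2583  0.011 ]
[375.  246.1] 0.46 [ 0.5596 -0.1922  0.011 ]
{'time': 20.6667, 'tool_pos': [0.4808, -0.1757, 0.1606], 'orientation': [-3.138, -0.0072, 2.1808], 'force': [0.3508, 0.6327, -0.4541], 'finger_gap': 0.4224}
[377.2 157.8] 0.5 [ 0.5811 -0.4777  0.    ]
[293.7 230.5] 0.66 [ 0.5581 -0.1879  0.011 ]
[298.8 201. ] 0.62 [ 0.6063 -0.248   0.011 ]
[296.8 216.3] 0.61 [ 0.5797 -0.2169  0.011 ]
[305.1 181.4] 0.54 [ 0.6373 -0.2967  0.011 ]
[228.4 197.4] 0.53 [ 0.7166 -0.1493  0.011 ]
[392.4 221.8] 0.59 [ 0.5793 -0.4726  0.    ]
[262.1 164.8] 0.66 [ 0.7214 -0.1399  0.011 ]
[305.9 209.8] 0.65 [ 0.6044 -0.2549  0.011 ]
[324.1 198.3] 0.62 [ 0.6349 -0.3002  0.011 ]
```

View pics/f.png

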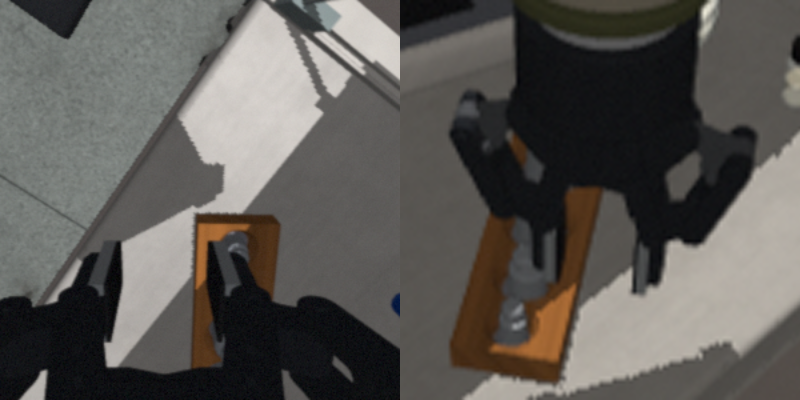

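All four weights appear at their wells, with the 50 upright at the near end of the block. The vial is at its original pixel and the gripper is clear. Handing in.

```bash
python3 - <<'E'
from h import *
print(env.close_job()); stat()
E
```

```text
the job is handed in; nothing more can be done
None
the job is handed in; nothing more can be done
```

All four steel weights (500, 200, 100 and 50 g, in that order) are standing upright in their own wells, and the job was handed in at about 21 s of the 96 s allowed.

**Last checks**
- **Wells:** the final scene and top-camera detections put the weights at their wells, mostly within about 4 mm. The exception is the scene reading for the 200, 8 mm off with the arm partly hiding it; the top view had it within 2 mm.
- **Upright and down:** close views after each release showed the 500, 200 and 100 upright in their wells. The 50 was pressed onto its well floor at about 25 N before release and showed upright in the last picture.
- **Bystanders:** the vial was within about 1 px of where it started. The blue look-alike was not touched.
- **Robot:** the gripper was clear, with close to zero force on it.

**What disagreed**
- **Block position:** my first fit of the block outline put the wells about 5 mm off, because the block is not centred on its origin. I corrected this from the close view before the first insertion.
- **The 100:** it brushed the side of its well at about 4 N on the way down. I recentred it before releasing.

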